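# Lay up a stacked heel on the stacking plate and weight it

## Task

Lay up the stacked heel on the stacking plate: first the largest leatherboard lift, on it the middle-sized one, then the smallest one, and on top the black rubber top piece, each lying flat and centred on the plate's centre line, with its straight edge squarely facing the stop bar and no more than about 5 mm from it, so that the straight edges line up. Then stand the iron weight upright on the middle of the top piece and leave the pile standing. Do not knock or push aside the glue can or the tub of tacks.

Things in the scene. Friction and masses are not known exactly. Their poses are not given: they have to be found in the camera images.
- seat_lift_mid (a point): largest lift of the three: plain brown leatherboard slab; D-shaped from above, 64 mm wide (y), 70 long (x), 12 thick, lying flat. Point: its centre, half-way along and 6 above its underside. x points to the middle of its straight edge, 35.0 away; the parallel sides run 38.0 back from that edge (best gripped across y, 8 ahead of the centre), the other end is a half circle. z up.
- second_lift_mid (a point): middle-sized lift of the three: plain brown leatherboard slab; D-shaped from above, 55 mm wide (y), 61 long (x), 12 thick, lying flat. Point: its centre, half-way along and 6 above its underside. x points to the middle of its straight edge, 30.5 away; the parallel sides run 33.5 back from that edge (best gripped across y, 8 ahead of the centre), the other end is a half circle. z up.
- third_lift_mid (a point): smallest leatherboard lift: plain brown leatherboard slab; D-shaped from above, 46 mm wide (y), 52 long (x), 12 thick, lying flat. Point: its centre, half-way along and 6 above its underside. x points to the middle of its straight edge, 26.0 away; the parallel sides run 29.0 back from that edge (best gripped across y, 8 ahead of the centre), the other end is a half circle. z up.
- top_piece_mid (a point): top piece: black rubber slab, the smallest of the four; D-shaped from above, 37 mm wide (y), 43 long (x), 12 thick, lying flat. Point: its centre, half-way along and 6 above its underside. x points to the middle of its straight edge, 21.5 away; the parallel sides run 24.5 back from that edge (best gripped across y, 8 ahead of the centre), the other end is a half circle. z up.
- weight_mid (a point): small black iron pressing weight, 62 high, standing on the bench: a round body 40 in diameter and 34 high, a neck 18 in diameter, and on top a round knob 30 in diameter from 45 to 60 above the underside. The point is on its axis, 31 above its underside; z is up.
- stop (a point): stacking plate: fixed aluminium plate 120 (x) by 100 mm (y), top 10 above the bench, with a black centre line along x and a dark steel stop bar near one end (60 along y, 12 thick, 16 above the plate). Point: on the plate's top at the middle of the bar's foot, on the face towards the open plate. x points into the bar; the open plate, where the stack goes, runs 100 to -x. y along the bar, z up.
- can_mid (a point): glue can, closed: upright metal can 56 in diameter and 82 high with a paper band and dark cap; stands loose among the parts. The point is on its axis, 41 above the bench. Leave alone.
- tub_mid (a point): tub of tacks, closed: low milky plastic tub, lid 64 in diameter, 40 high, stands loose among the parts. The point is on its axis, 20 above the bench. Leave alone.

How it is judged:
By the outcome, as a careful person would: the job done as asked, in the order asked, and still so for the second after the job is handed in, with the robot touching nothing.
It also fails if it takes over 106 s, if anything falls off the work surface, if the arm or the gripper's body presses on something with over 40 N, if the wrist force passes 120 N, or if a joint passes its speed limit or range.

## Robot

A 6-joint arm with a two-finger parallel gripper is mounted at the origin on the work surface. World frame = base frame: x ahead of the robot, y to its left, z up, the work surface at z = 0. Lengths are in m, angles in rad, forces in N, time in s.
With the tool pointing down it reaches from about 0.25 to 0.8 m from the base axis. Payload 8.5 kg.
Tool frame: the origin (TCP) lies between the finger pads; the fingertips stand 8 mm ahead of it and the grasp point (between the pads) lies 11 mm behind it; z points along the fingers, x is the direction in which the jaws open and shut, and the axes are right-handed (so a half turn about z gives the same grasp; the last joint's range is limited). The gripper opens to 85 mm and grips with 20 to 120 N. Pads are 22 mm wide; open, the fingers measure 114 mm over their backs; the gripper's body (76 mm by 85 mm) begins 54 mm behind the grasp point. The pads swing forward as they close: fully open they stand 13 mm farther back than shut.
Start: joints at [1.207, 0.238, -0.013, 1.319, 0, 1.571], TCP at [0.187, 0.491, 0.239] pointing down, gripper open.
Joint ranges: [-2.66, 2.66], [-1.03, 1.9], [-1.14, 1.46], [-1.82, 2.27], [-1.45, 1.34], [-3.14, 3.14]. Speed limits (rad/s): [2.22, 2.22, 2.79, 3.14, 3.14, 3.14].

## Interface

Orientations are given as a 3x3 rotation matrix whose columns are the frame's x, y, z axes.
In Python, from rig import manip gives the robot as it stands.
- The arm moves only by the tool servo_tool, never from a script. Its arguments are lists of equal length, an entry for each row: "linear": the shift along the world's x, y, z in units of 100 mm (1.0 is 100 mm), a list of three; "rot": the turn, a rotation vector about the world's x, y, z in units of pi rad (1.0 is pi rad), a list of three. A call has 1 to 8 rows; each row is the pose to reach, as a shift and turn from the pose commanded when the call began, turning the shorter way round; what a row does not reach only later rows make up. A row lasts 1/10 s, in which the tool goes at most 50 mm and 8.59 degrees, less where a joint would pass 70% of its speed; a pose out of reach is approached as far as the arm can. A call with a number of a shift or a turn outside -1 to 1 is refused whole. A call with a gripper value outside its range is refused whole. "gripper" is the opening, from 0 (shut) to 1 (fully open), set as the call begins (left out, the last holds). The fingers move at their own pace and stop on an object; "force" is the grip in N (left out, the last holds). Time passes only in rows, so rows that repeat a pose let the fingers close. It gives the time, the measured TCP pose, the force and the opening at its end, in the units of the state.
- manip.observe(): the state, without advancing time (a new reading comes with each control period).
- manip.grab_frame(name): name is "scene" or "top"; returns a dict with "frame" (420x560x3 uint8, red, green, blue), "vertical_fov" (degrees; the focal length in pixels is half the picture's height over the tangent of half this angle, whatever the lens; pixels are square), "cx", "cy" (the principal point, pixels), "k1" (the pictures are not rectified: a ray, as slopes to the right and down, at radius r is drawn at 1 + k1 r^2 times it, then the intrinsics apply), "origin" and "rotation" of the camera in the world. Camera axes: x right, y up, looking along -z (the intrinsics and any distortion apply to the point x, -y, -z); pixel columns grow to the right and rows downward; lengths in m; the calibration is good to about 2 mm. A picture is of the moment at which its call begins. There is no depth.
- manip.sign_off(): hands the job in, once; it reports no verdict.
The state is a dict: "clock": time; "joint_pos": joint angles; "dq": joint speeds; "tau": joint torques, N m; "position": TCP position; "tool_rot": TCP orientation; "force": force on the tool from outside, world axes, zero at the start; "ft_torque": the same for the moment, N m; "grip_width": opening from 0.0 (shut) to 1.0 (fully open).
Only numpy, scipy, OpenCV 4.12 (cv2) and the standard library are available. Lean on these libraries where they do the work, as an engineer would, in place of code of your own. Each camera call takes 0.05 s, during which the arm holds its last target.

## Working session

There is one attempt and no reset: what is moved stays moved. The work goes in short steps, Python scripts to look and compute and a tool call to move; the robot and the scene stay as the last step left them, time stands still between calls to the robot, and variables do not carry over. Pictures are saved under pics/ and viewed, and the job is handed in when it is done.

Besides the shell and the picture viewer there is one more tool, called after "Emit:" as name(argument=value, ...) on one line, values as JSON. servo_tool: Moves the arm, as the interface text tells. Its arguments: {"type":"object","properties":{"linear":{"type":"array","items":{"type":"array","items":{"type":"number"}}},"rot":{"type":"array","items":{"type":"array","items":{"type":"number"}}},"gripper":{"type":"number"},"force":{"type":"number"}},"required":["linear","rot"]}

```bash
mkdir -p pics; ls; cat > h.py <<'E'
import numpy as np, cv2
from rig import manip
def grab(n):
    g=manip.grab_frame(n)
    f=g["frame"].shape[0]/2/np.tan(np.radians(g["vertical_fov"])/2)
    g["K"]=np.array([[f,0,g["cx"]],[0,f,g["cy"]],[0,0,1.]]); g["D"]=np.array([g["k1"],0,0,0,0.])
    return g
def ray(g,px):
    px=np.asarray(px,float).reshape(-1,1,2)
    u=cv2.undistortPoints(px,g["K"],g["D"]).reshape(-1,2)
    d=np.c_[u[:,0],-u[:,1],-np.ones(len(u))]@np.array(g["rotation"]).T
    return np.array(g["origin"]),d
def plane(g,px,z):
    o,d=ray(g,px); return o+d*((z-o[2])/d[:,2])[:,None]
def save(g,name): cv2.imwrite("pics/"+name,g["frame"][:,:,::-1])
E
python3 - <<'E'
from h import *
for n in("scene","top"):
    g=grab(n); save(g,n+"0.png"); np.save(n+"0.npy",g,allow_pickle=True)
    print(n,g["K"][0,0],g["cx"],g["cy"],g["k1"],g["origin"],np.array(g["rotation"]).round(3).tolist())
print(manip.observe())
E
```

```text
pics
scene 440.767179256709 287.6799714134048 217.55614167309142 0.027426479716024292 [ 0.98166587 -0.08642252  0.82036853] [[0.205, -0.85, 0.485], [0.979, 0.181, -0.097], [-0.005, 0.495, 0.869]]
top 418.8669465996699 273.82860360282336 213.57443361917714 -0.0063546049845537795 [ 0.47555157 -0.0180842   1.03559226] [[-0.015, 0.997, -0.078], [-0.999, -0.017, -0.033], [-0.034, 0.077, 0.996]]
{'clock': 0.1, 'joint_pos': array([ 1.20700724e+00,  2.38759439e-01, -1.41553941e-02,  1.31918626e+00,
        1.75951311e-05,  1.57078704e+00]), 'dq': array([ 0.00072953,  0.00050639,  0.00197042,  0.00072189,  0.00161578,
       -0.00151647]), 'tau': array([ 1.91411659e-04, -5.39722574e+01,  3.46997058e+01,  1.33888924e-02,
        3.71151293e-05,  1.92413552e-06]), 'position': array([0.18667542, 0.49031757, 0.23872729]), 'tool_rot': array([[ 3.55808906e-01,  9.34558608e-01, -4.80704097e-04],
       [ 9.34557821e-01, -3.55809230e-01, -1.21311898e-03],
       [-1.30476974e-03, -1.76072362e-05, -9.99999149e-01]]), 'force': array([-0.60216856, -0.79093348, -0.42316419]), 'ft_torque': array([-0.00686609,  0.02680869, -0.01504154]), 'grip_width': 0.9947816733101192}
```

View pics/scene0.png

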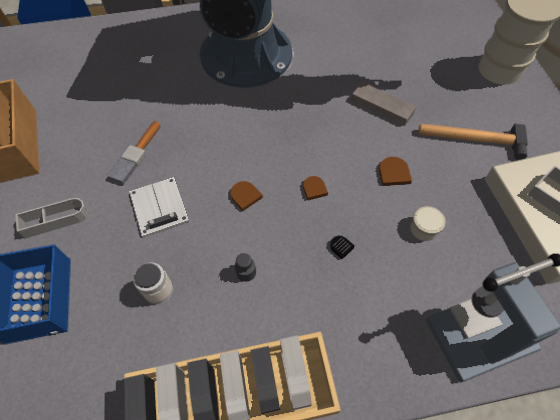

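View pics/top0.png

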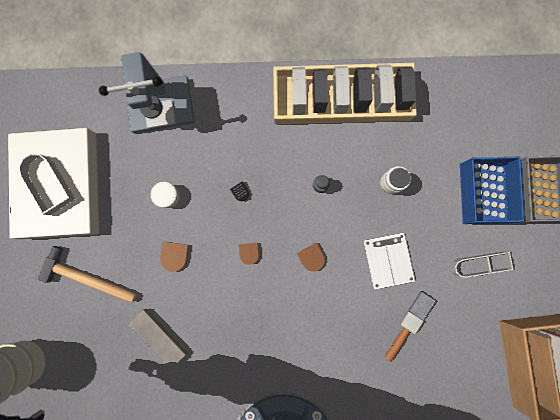

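```bash
python3 - <<'E'
from h import *
g=np.load("top0.npy",allow_pickle=True).item()["frame"][:,:,::-1]
a=cv2.resize(g[165:300,145:425],None,fx=2.85,fy=2.85,interpolation=cv2.INTER_CUBIC);cv2.imwrite("pics/c1.png",a)
g=np.load("scene0.npy",allow_pickle=True).item()["frame"][:,:,::-1]
a=cv2.resize(g[145:310,120:450],None,fx=2.4,fy=2.4,interpolation=cv2.INTER_CUBIC);cv2.imwrite("pics/c2.png",a)
E
```

```text
(no output)
```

View pics/c1.png

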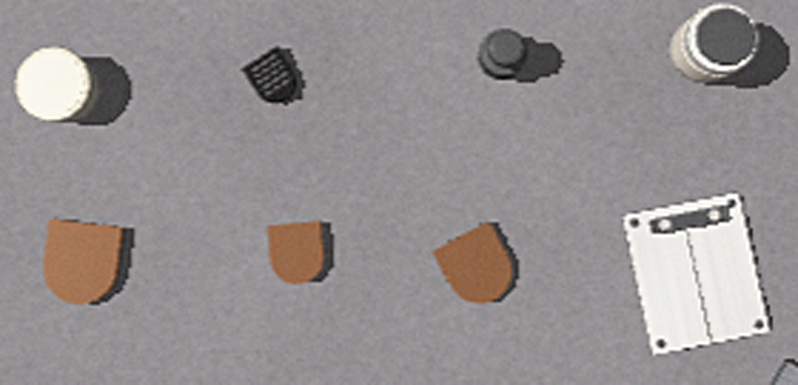

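View pics/c2.png

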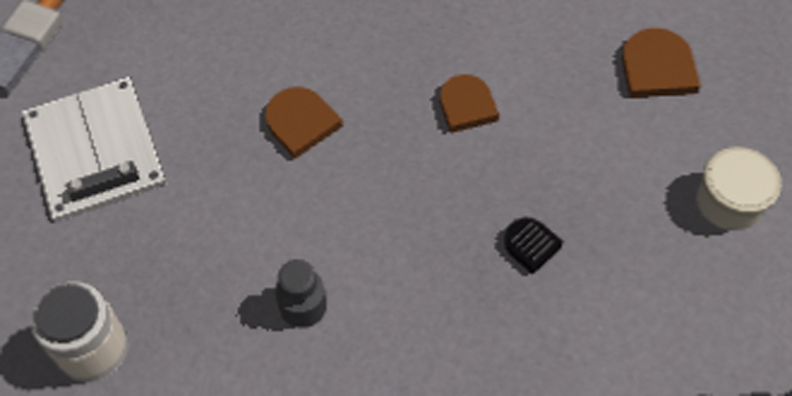

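```bash
cat > meas.py <<'E'
from h import *
S={'seat':(64,70),'second':(55,61),'third':(46,52),'top':(37,43)}
def contour(g,mask_fn,roi,up=8,pick=None):
    x0,y0,x1,y1=roi
    im=g["frame"][y0:y1,x0:x1]
    m=mask_fn(im.astype(np.float32))          # float field, >0 inside
    m=cv2.resize(m.astype(np.float32),None,fx=up,fy=up,interpolation=cv2.INTER_LINEAR)
    cs,_=cv2.findContours((m>0).astype(np.uint8),cv2.RETR_EXTERNAL,cv2.CHAIN_APPROX_NONE)
    c=max(cs,key=cv2.contourArea).reshape(-1,2).astype(float)
    return (c+.5)/up-.5+[x0,y0]
def dfit(P,L,W,ang):
    """P Nx2 mm world; ang initial dir of straight edge."""
    c=np.array(cv2.minEnclosingCircle(P.astype(np.float32))[0])
    for _ in range(6):
        R=np.array([[np.cos(ang),-np.sin(ang)],[np.sin(ang),np.cos(ang)]])
        q=(P-c)@R
        xf=np.percentile(q[:,0],99); 
        yl,yh=q[:,1].min(),q[:,1].max()
        ym=(yl+yh)/2; 
        f=q[(q[:,0]>xf-4)&(abs(q[:,1]-ym)<W/2-5)]
        xs=np.median(f[:,0])
        s=(q[:,0]<xs-4)&(q[:,0]>xs-(L-W/2))
        a=q[s&(q[:,1]>ym)];b=q[s&(q[:,1]<ym)]
        def sl(p,horiz):
            vx,vy,_,_=cv2.fitLine(p.astype(np.float32),cv2.DIST_HUBER,0,.01,.01).ravel()
            return np.arctan(vy/vx) if horiz else np.arctan(-vx/vy)
        af,aa,ab=sl(f,False),sl(a,True),sl(b,True)
        d=np.average([af,aa,ab],weights=[len(f)**2,len(a)**2,len(b)**2])
        xr=q[:,0].min()
        wid=np.median(a[:,1])-np.median(b[:,1])
        cc=np.array([(xs+xr)/2,(np.median(a[:,1])+np.median(b[:,1]))/2])
        c=c+R@cc; ang+=d
    return c,ang,xs-xr,wid,np.degrees([af,aa,ab])
E
cat > m1.py <<'E'
from meas import *
import sys
brown_t=lambda im: (im[...,0]-im[...,2])-35
T=np.load("top0.npy",allow_pickle=True).item(); C=np.load("scene0.npy",allow_pickle=True).item()
for n,p in (('seat',(395,171)),('second',(245,194)),('third',(315,188))): print(n,C["frame"][p[1]-2,p[0]], )
print(C["frame"][165:190,395].tolist())
rt={'seat':(155,235,195,278),'third':(232,235,268,272),'second':(290,235,332,278)}
rs={'seat':(370,150,420,192),'third':(298,170,332,204),'second':(222,175,270,214)}
for n in rt:
    W,L=S[n]
    for g,r,fn in ((T,rt[n],brown_t),(C,rs[n],lambda im:(im[...,0]-im[...,2])-35 if 0 else np.minimum(im[...,0]-im[...,2]-35,im[...,0]-85))):
        px=contour(g,fn,r); P=plane(g,px,.012)[:,:2]*1e3
        c,a,l,w,s=dfit(P,L,W,{'second':.4}.get(n,0))
        print(n,c.round(1),'ang',np.degrees(a).round(1),'L',round(l,1),L,'W',round(w,1),W,s.round(1))
E
python3 m1.py
```

```text
seat [113  68  34]
second [113  68  34]
third [113  67  33]
[[113, 68, 34], [112, 68, 34], [112, 68, 33], [113, 68, 34], [113, 68, 34], [114, 68, 35], [114, 68, 34], [114, 69, 35], [114, 68, 34], [114, 69, 35], [114, 68, 34], [114, 69, 36], [114, 69, 35], [114, 68, 33], [113, 67, 33], [114, 68, 35], [113, 68, 34], [46, 28, 14], [47, 29, 18], [46, 28, 15], [126, 121, 124], [126, 120, 125], [126, 122, 125], [127, 121, 125], [125, 120, 123]]
seat [453.1 264.8] ang -7.5 L 70.5 70 W 65.5 64 [-0.1 -0.3  0.4]
seat [456.2 263.5] ang -7.6 L 68.8 70 W 63.3 64 [-0.   0.3 -0.2]
third [458.9  78.3] ang 4.7 L 52.2 52 W 46.6 46 [-0.4  0.3  0.5]
third [461.7  77.1] ang 4.3 L 51.5 52 W 45.4 46 [ 0.1 -0.4  0. ]
second [444.6 -75.9] ang 27.3 L 61.3 61 W 55.3 55 [ 0.2  0.3 -0.6]
second [447.7 -77.2] ang 28.2 L 61.3 61 W 54.7 55 [-0.2  0.4  0.2]
```

```bash
cat > m2.py <<'E'
from meas import *
T=np.load("top0.npy",allow_pickle=True).item(); C=np.load("scene0.npy",allow_pickle=True).item()
for nm,g,r in (('T',T,(355,225,425,300)),('C',C,(120,168,200,245))):
    px=contour(g,lambda im: im.min(2)-(165 if nm=='T' else 150),r)
    P=(plane(g,px,.010)[:,:2]*1e3).astype(np.float32)
    rect=cv2.minAreaRect(P); b=cv2.boxPoints(rect)
    print(nm,rect,b.round(1).tolist())
    x0,y0,x1,y1=r; a=cv2.resize(g["frame"][y0:y1,x0:x1,::-1],None,fx=8,fy=8,interpolation=cv2.INTER_NEAREST)
    cv2.imwrite(f"pics/plate{nm}.png",a[:600,:800])
E
python3 m2.py
```

```text
T ((437.3861083984375, -259.938232421875), (122.21077728271484, 102.11617279052734), 10.483956336975098) [[368.0, -220.89999389648438], [386.6000061035156, -321.29998779296875], [506.79998779296875, -299.0], [488.20001220703125, -198.60000610351562]]
C ((440.2707824707031, -262.0386047363281), (120.75578308105469, 101.26359558105469), 10.662972450256348) [[371.6000061035156, -223.5], [390.29998779296875, -323.0], [509.0, -300.6000061035156], [490.20001220703125, -201.10000610351562]]
```

View pics/plateT.png

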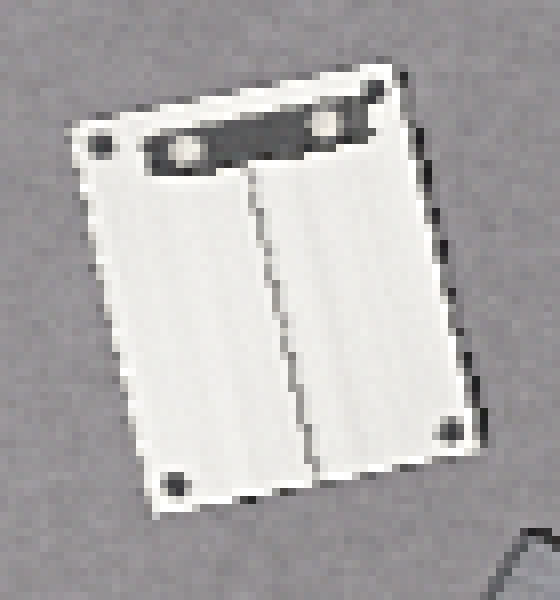

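View pics/plateC.png

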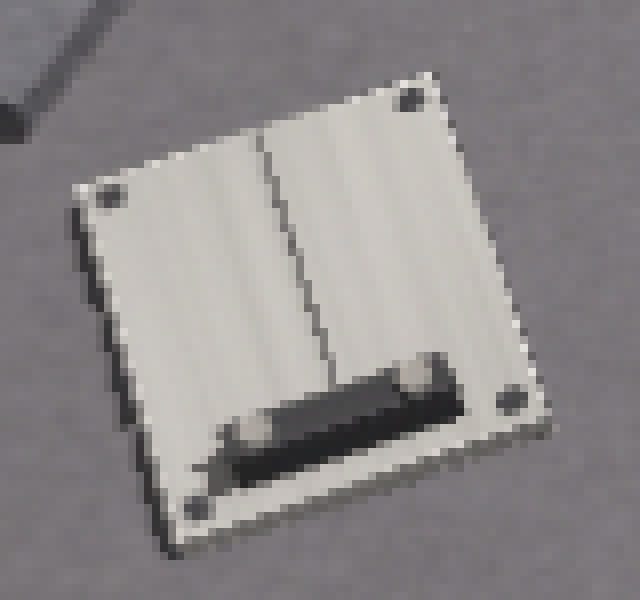

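```bash
cat > m3.py <<'E'
from meas import *
T=np.load("top0.npy",allow_pickle=True).item(); C=np.load("scene0.npy",allow_pickle=True).item()
u=np.array([np.cos(np.radians(10.55)),np.sin(np.radians(10.55))])
v=np.array([-u[1],u[0]])
def fr(p,c): d=p-c; return np.round([d@u,d@v],1)
cT=np.array([437.4,-259.9]); cC=np.array([440.3,-262.0])
px=np.array([[170,175],[250,165],[300,158],[365,142],[315,476]])/8+[355,225]-.5
for z in(.010,.026): print(z,[fr(p,cT) for p in plane(T,px,z)[:,:2]*1e3])
pc=np.array([[232,425],[333,385],[435,354],[262,130]])/8+[120,168]-.5
for z in(.010,.026): print('C',z,[fr(p,cC) for p in plane(C,pc,z)[:,:2]*1e3])
# top piece
for nm,g,r,th,z in (('T',T,(228,176,256,206),None,.012),('C',C,(326,230,360,262),None,.012)):
    x0,y0,x1,y1=r; a=cv2.resize(g["frame"][y0:y1,x0:x1,::-1],None,fx=16,fy=16,interpolation=cv2.INTER_NEAREST)
    cv2.imwrite(f"pics/tp{nm}.png",a)
r=(305,168,340,200);x0,y0,x1,y1=r
a=cv2.resize(T["frame"][y0:y1,x0:x1,::-1],None,fx=10,fy=10,interpolation=cv2.INTER_NEAREST)
r=(228,245,265,285);x0,y0,x1,y1=r
b=cv2.resize(C["frame"][y0:y1,x0:x1,::-1],None,fx=10,fy=10,interpolation=cv2.INTER_NEAREST)
o=np.zeros((400,730,3),np.uint8);o[:320,:350]=a;o[:400,360:730]=b;cv2.imwrite("pics/w.png",o)
E
python3 m3.py
python3 -c "
import cv2,numpy as np
a=cv2.imread('pics/tpT.png');b=cv2.imread('pics/tpC.png');print(a.shape,b.shape)
o=np.zeros((600,800,3),np.uint8);a=cv2.resize(a,None,fx=.85,fy=.85,interpolation=0);b=cv2.resize(b,None,fx=.75,fy=.75,interpolation=0);o[:a.shape[0],:a.shape[1]]=a;o[:b.shape[0],390:390+b.shape[1]]=b[:,:410];cv2.imwrite('pics/tp.png',o)"
```

```text
0.01 [array([39.2, 22.6]), array([37.4, -1.6]), array([ 36.5, -16.8]), array([ 37.3, -37. ]), array([-57.4,  -0.3])]
0.026 [array([39.9, 25.9]), array([38.1,  2. ]), array([ 37.2, -12.9]), array([ 38. , -32.8]), array([-55.3,   3.3])]
C 0.01 [array([ 30.5, -28.3]), array([28.8, -0.8]), array([29.8, 26.6]), array([-58.3,   1.4])]
C 0.026 [array([ 41. , -26.3]), array([39.3,  0.6]), array([40.4, 27.5]), array([-46. ,   2.9])]
(480, 448, 3) (512, 544, 3)
```

View pics/tp.png

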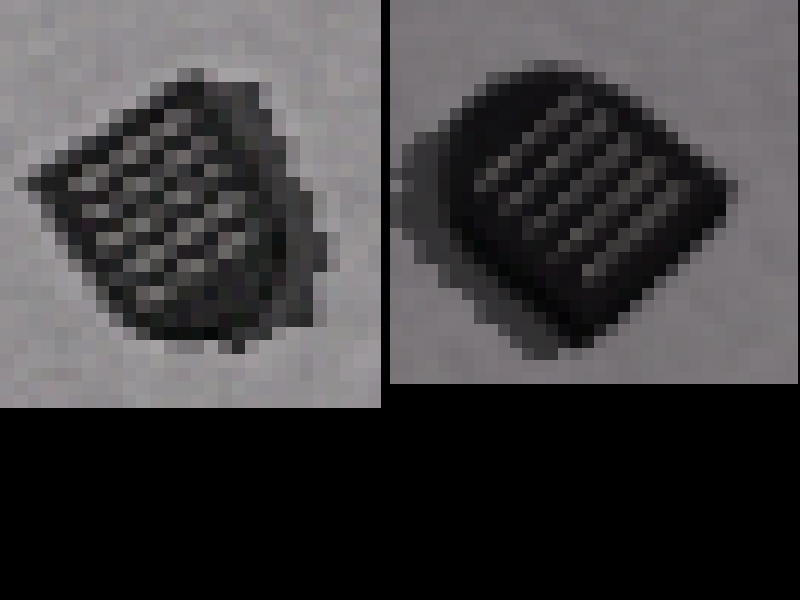

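View pics/w.png

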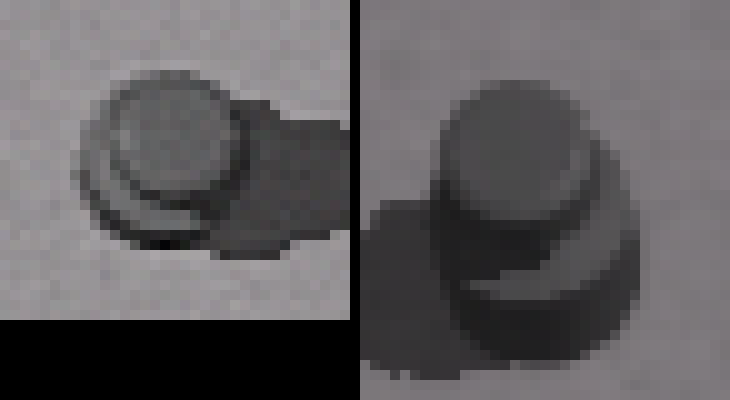

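```bash
cat > m4.py <<'E'
from meas import *
T=np.load("top0.npy",allow_pickle=True).item(); C=np.load("scene0.npy",allow_pickle=True).item()
W,L=37,43
for nm,g,r,th,pts in (('T',T,(228,176,256,206),100,{'f':((30,175),(190,75),.85*16,(0,0),.012),'l':((30,185),(135,330),.85*16,(0,0),.012)}),
                 ('C',C,(326,230,360,262),80,{'f':((728,200),(588,345),12,(390,0),.0),'l':((590,75),(725,178),12,(390,0),.012)})):
    c=contour(g,lambda im: th-im.mean(2),r)
    P={}
    for k,(a,b,s,off,z) in pts.items():
        a=(np.array(a)-off)/s+r[:2]-.5; b=(np.array(b)-off)/s+r[:2]-.5
        d=(b-a);n=np.linalg.norm(d);d/=n
        t=(c-a)@d; e=abs((c-a)@[-d[1],d[0]])
        q=c[(t>.12*n)&(t<.88*n)&(e<2)]
        w=plane(g,q,z)[:,:2]*1e3
        vx,vy,x0,y0=cv2.fitLine(w.astype(np.float32),cv2.DIST_HUBER,0,.01,.01).ravel()
        P[k]=(np.array([x0,y0]),np.array([vx,vy]),len(q))
    (pf,df,nf),(pl,dl,nl)=P['f'],P['l']
    af=np.degrees(np.arctan2(df[1],df[0]))%180-90; al=(np.degrees(np.arctan2(dl[1],dl[0]))+90)%180-90
    a=np.radians((af+al)/2); u=np.array([np.cos(a),np.sin(a)]);v=np.array([-u[1],u[0]])
    cen=u*(pf@u-L/2)+v*(pl@v-W/2)
    print(nm,'ang',af,al,'centre',cen.round(1),nf,nl)
    # rough centroid of all contour
    m=plane(g,c,.006)[:,:2]*1e3; print(' bbox centre',((m.max(0)+m.min(0))/2).round(1))
def pl(g,px,z): return (plane(g,[px],z)[0,:2]*1e3).round(1)
print('weight T',pl(T,(305+17.5-.5,168+13.2-.5),.060),'C',pl(C,(228+15.7-.5,245+15-.5),.060))
print('can T',pl(T,(398,179),.082),'C',pl(C,(148,275),.082)); print('tub T',pl(T,(164,194),.04),'C',pl(C,(429,220),.04))
E
python3 m4.py
```

```text
T ang 31.737305 32.35823 centre [610.9  97.6] 70 68
 bbox centre [613.3  97.8]
C ang 32.341797 32.482956 centre [613.7  96.3] 83 69
 bbox centre [616.4  94.9]
weight T [ 627.2 -100.2] C [ 628.6 -102.2]
can T [ 624.3 -271. ] C [ 633.3 -273.3]
tub T [605.5 279.3] C [610.9 278.8]
```

Emit:
servo_tool(linear=[[0.5,-0.4,-0.25],[1,-0.8,-0.5],[1,-0.8,-0.5]], rot=[[0,0,0.037],[0,0,0.074],[0,0,0.074]], gripper=0.88)

```text
clock: 0.4
position: [0.2876, 0.4088, 0.188]
tool_rot: [[0.127, 0.992, -0.0], [0.992, -0.127, -0.001], [-0.001, -0.0, -1.0]]
force: [0.4, -0.3, 0.0]
grip_width: 0.877
```

Emit:
servo_tool(linear=[[0.5,-0.4,-0.25],[1,-0.8,-0.5],[1,-0.8,-0.5]], rot=[[0,0,0],[0,0,0],[0,0,0]])

```text
clock: 0.7
position: [0.388, 0.3285, 0.1381]
tool_rot: [[0.132, 0.991, -0.001], [0.991, -0.132, -0.001], [-0.001, -0.0, -1.0]]
force: [0.2, 0.3, 0.3]
grip_width: 0.878
```

Emit:
servo_tool(linear=[[0.38,-0.34,-0.25],[0.76,-0.67,-0.6],[0.76,-0.67,-0.6],[0.76,-0.67,-0.6]], rot=[[0,0,0],[0,0,0],[0,0,0],[0,0,0]])

```text
clock: 1.1
position: [0.4629, 0.2617, 0.0775]
tool_rot: [[0.134, 0.991, -0.003], [0.991, -0.134, -0.002], [-0.002, -0.003, -1.0]]
force: [-0.6, 0.3, 0.4]
grip_width: 0.875
```

```bash
cat > st.py <<'E'
from h import *
def st():
    s=manip.observe(); R=s["tool_rot"]
    print('t',round(s["clock"],2),'p',(s["position"]*1e3).round(1),'yaw',np.degrees(np.arctan2(R[1,0],R[0,0])).round(2),'tilt',np.degrees(R[:2,2]).round(2),'F',s["force"].round(1),'g',round(s["grip_width"],3),'q',s["joint_pos"].round(2))
if __name__=="__main__": st()
E
python3 st.py
```

```text
t 1.1 p [462.9 261.7  77.5] yaw 82.3 tilt [-0.17 -0.1 ] F [-0.6  0.3  0.4] g 0.875 q [ 0.51  0.36 -0.28  0.94 -0.    0.65]
```

Emit:
servo_tool(linear=[[0,0.015,-0.3],[0,0.015,-0.55],[0,0.015,-0.6],[0,0.015,-0.6]], rot=[[0,0,0],[0,0,0],[0,0,0],[0,0,0]], gripper=0.85)

```text
clock: 1.5
position: [0.4619, 0.2657, 0.0194]
tool_rot: [[0.13, 0.992, -0.001], [0.992, -0.13, -0.0], [-0.001, -0.001, -1.0]]
force: [0.4, -0.5, 0.2]
grip_width: 0.848
```

Emit:
servo_tool(linear=[[0,0,-0.02],[0,0,-0.04],[0,0,-0.06],[0,0,-0.07],[0,0,-0.07]], rot=[[0,0,0],[0,0,0],[0,0,0],[0,0,0],[0,0,0]])

```text
clock: 2.0
position: [0.4628, 0.2651, 0.0124]
tool_rot: [[0.131, 0.991, 0.0], [0.991, -0.131, -0.0], [-0.0, 0.0, -1.0]]
force: [0.5, -0.3, -0.5]
grip_width: 0.853
```

```bash
python3 - <<'E'
from st import *
st()
for n in("scene","top"):
    g=grab(n); c={'scene':(395,171),'top':(174,250)}[n]
    a=g["frame"][c[1]-70:c[1]+70,c[0]-70:c[0]+70,::-1]
    globals()[n]=cv2.resize(a,(400,400),interpolation=cv2.INTER_CUBIC)
cv2.imwrite("pics/g1.png",np.hstack([scene,top]))
E
```

```text
t 2.0 p [462.8 265.1  12.4] yaw 82.47 tilt [ 0. -0.] F [ 0.5 -0.3 -0.5] g 0.853 q [ 0.52  0.43 -0.37  0.77 -0.    0.65]
```

View pics/g1.png

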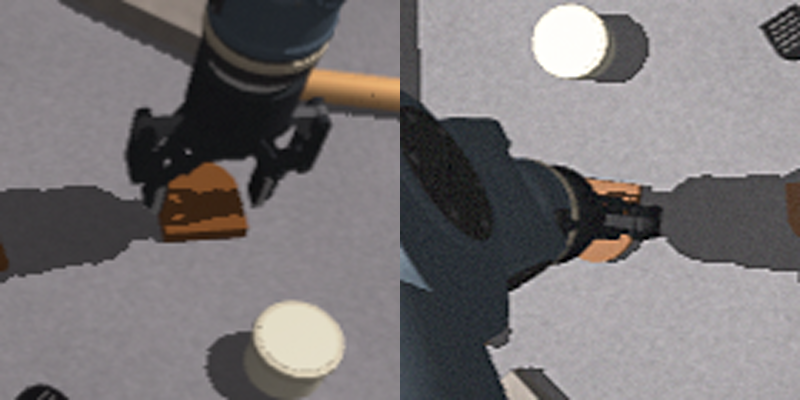

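Emit:
servo_tool(linear=[[0,-0.015,-0.01],[0,-0.015,-0.02],[0,-0.015,-0.03],[0,-0.015,-0.04],[0,-0.015,-0.04]], rot=[[0,0,0],[0,0,0],[0,0,0],[0,0,0],[0,0,0]])

```text
clock: 2.6
position: [0.4627, 0.2635, 0.0081]
tool_rot: [[0.131, 0.991, -0.0], [0.991, -0.131, -0.0], [-0.0, -0.0, -1.0]]
force: [0.2, -0.5, -0.4]
grip_width: 0.855
```

Emit:
servo_tool(linear=[[0,0,-0.01],[0,0,-0.02],[0,0,-0.02],[0,0,-0.02]], rot=[[0,0,0],[0,0,0],[0,0,0],[0,0,0]])

```text
clock: 3.0
position: [0.4628, 0.2636, 0.0063]
tool_rot: [[0.131, 0.991, -0.0], [0.991, -0.131, -0.0], [-0.0, -0.0, -1.0]]
force: [-0.3, -0.2, -0.8]
grip_width: 0.848
```

Emit:
servo_tool(linear=[[0,0,-0.01],[0,0,-0.02],[0,0,-0.02],[0,0,-0.02]], rot=[[0,0,0],[0,0,0],[0,0,0],[0,0,0]])

```text
clock: 3.4
position: [0.4627, 0.2636, 0.0042]
tool_rot: [[0.131, 0.991, -0.0], [0.991, -0.131, -0.0], [-0.0, -0.0, -1.0]]
force: [-0.0, -0.3, 0.4]
grip_width: 0.855
```

Emit:
servo_tool(linear=[[0,0,-0.01],[0,0,-0.02],[0,0,-0.02],[0,0,-0.02]], rot=[[0,0,0],[0,0,0],[0,0,0],[0,0,0]])

```text
clock: 3.8
position: [0.4628, 0.2636, 0.0022]
tool_rot: [[0.131, 0.991, -0.0], [0.991, -0.131, -0.0], [-0.0, -0.0, -1.0]]
force: [0.2, -0.4, 0.3]
grip_width: 0.849
```

Emit:
servo_tool(linear=[[0,0,-0.01],[0,0,-0.01],[0,0,-0.01]], rot=[[0,0,0],[0,0,0],[0,0,0]])

```text
clock: 4.1
position: [0.4628, 0.2636, 0.0012]
tool_rot: [[0.131, 0.991, -0.0], [0.991, -0.131, -0.0], [-0.0, -0.0, -1.0]]
force: [0.4, 0.7, 0.4]
grip_width: 0.849
```

Emit:
servo_tool(linear=[[0,0,0],[0,0,0],[0,0,0],[0,0,0]], rot=[[0,0,0],[0,0,0],[0,0,0],[0,0,0]], gripper=0.5, force=45)

```text
clock: 4.5
position: [0.4635, 0.264, 0.0024]
tool_rot: [[0.131, 0.991, 0.002], [0.991, -0.131, 0.001], [0.001, 0.002, -1.0]]
force: [-1.0, 0.1, 10.7]
grip_width: 0.735
```

Emit:
servo_tool(linear=[[0,0,0.3],[0,0,0.7],[0,0,0.9],[0,0,0.9]], rot=[[0,0,0],[0,0,0],[0,0,0],[0,0,0]])

```text
clock: 4.9
position: [0.4645, 0.2646, 0.0942]
tool_rot: [[0.131, 0.991, 0.005], [0.991, -0.131, 0.003], [0.003, 0.004, -1.0]]
force: [0.6, -0.1, -0.5]
grip_width: 0.734
```

Emit:
servo_tool(linear=[[0,-0.3,0],[-0.05,-0.65,0],[-0.14,-1,0]], rot=[[0,0,0.03],[0,0,0.06],[0,0,0.1]])

```text
clock: 5.2
position: [0.4483, 0.1626, 0.0901]
tool_rot: [[-0.187, 0.982, -0.001], [0.982, 0.187, -0.001], [-0.0, -0.001, -1.0]]
force: [0.5, -1.0, 0.1]
grip_width: 0.734
```

Emit:
servo_tool(linear=[[0,-0.5,0],[0,-1,0]], rot=[[0,0,0],[0,0,0]])

```text
clock: 5.4
position: [0.4477, 0.0623, 0.0903]
tool_rot: [[-0.184, 0.983, -0.001], [0.983, 0.184, -0.0], [-0.0, -0.001, -1.0]]
force: [1.4, 0.1, -0.5]
grip_width: 0.734
```

Emit:
servo_tool(linear=[[0,-0.5,0],[0,-1,0]], rot=[[0,0,0],[0,0,0]])

```text
clock: 5.6
position: [0.4479, -0.0381, 0.0904]
tool_rot: [[-0.182, 0.983, -0.001], [0.983, 0.182, 0.0], [0.0, -0.001, -1.0]]
force: [1.1, -0.0, -0.7]
grip_width: 0.738
```

Emit:
servo_tool(linear=[[0,-0.5,0],[0,-1,0]], rot=[[0,0,0],[0,0,0]])

```text
clock: 5.8
position: [0.4479, -0.1383, 0.0904]
tool_rot: [[-0.182, 0.983, -0.001], [0.983, 0.182, 0.0], [0.0, -0.001, -1.0]]
force: [0.9, 0.1, 0.4]
grip_width: 0.733
```

Emit:
servo_tool(linear=[[0,-0.4,0],[0,-0.8,0],[0,-1,0],[0,-1.0,0]], rot=[[0,0,0],[0,0,0],[0,0,0],[0,0,0]])

```text
clock: 6.2
position: [0.4483, -0.2387, 0.0901]
tool_rot: [[-0.178, 0.984, -0.001], [0.984, 0.178, -0.0], [0.0, -0.001, -1.0]]
force: [-0.1, 0.4, -0.0]
grip_width: 0.734
```

Emit:
servo_tool(linear=[[0,-0.23,-0.2],[0,-0.23,-0.4],[0,-0.23,-0.5],[0,-0.23,-0.5],[0,-0.23,-0.5]], rot=[[0,0,0],[0,0,0],[0,0,0],[0,0,0],[0,0,0]])

```text
clock: 6.7
position: [0.4488, -0.2586, 0.0414]
tool_rot: [[-0.183, 0.983, -0.001], [0.983, 0.183, 0.0], [0.0, -0.0, -1.0]]
force: [-0.2, 0.7, -0.8]
grip_width: 0.739
```

```bash
python3 - <<'E'
from st import *
st()
for n in("scene","top"):
    g=grab(n); c={'scene':(150,200),'top':(389,260)}[n]
    a=g["frame"][c[1]-70:c[1]+70,c[0]-70:c[0]+70,::-1]
    globals()[n]=cv2.resize(a,(400,400),interpolation=cv2.INTER_CUBIC)
cv2.imwrite("pics/g2.png",np.hstack([scene,top]))
E
```

```text
t 6.7 p [ 448.8 -258.6   41.4] yaw 100.53 tilt [-0.03  0.02] F [-0.2  0.7 -0.8] g 0.739 q [-0.52  0.37 -0.37  0.83  0.   -0.71]
```

View pics/g2.png

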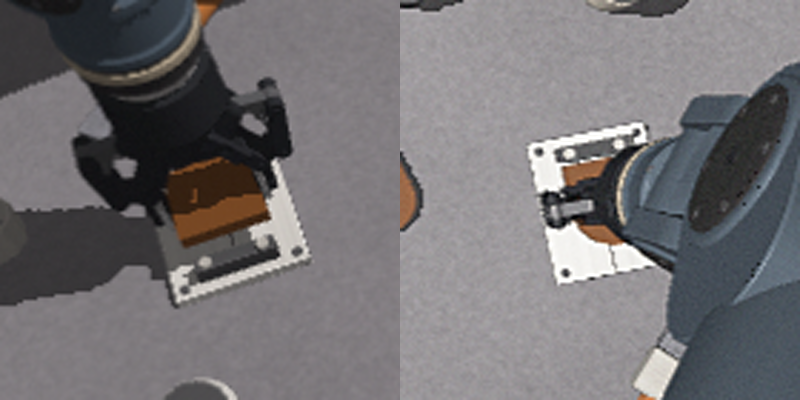

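Emit:
servo_tool(linear=[[0,0,-0.12],[0,0,-0.2],[0,0,-0.25],[0,0,-0.27],[0,0,-0.285],[0,0,-0.285]], rot=[[0,0,0],[0,0,0],[0,0,0],[0,0,0],[0,0,0],[0,0,0]])

```text
clock: 7.4
position: [0.4488, -0.2594, 0.0127]
tool_rot: [[-0.182, 0.983, -0.0], [0.983, 0.182, -0.0], [-0.0, -0.0, -1.0]]
force: [-0.7, 0.4, 0.6]
grip_width: 0.734
```

Emit:
servo_tool(linear=[[0,0,0],[0,0,0],[0,0,0],[0,0,0]], rot=[[0,0,0],[0,0,0],[0,0,0],[0,0,0]], gripper=0.86)

```text
clock: 7.8
position: [0.4489, -0.2595, 0.0129]
tool_rot: [[-0.182, 0.983, 0.0], [0.983, 0.182, -0.0], [-0.0, 0.0, -1.0]]
force: [-0.1, 0.1, -0.0]
grip_width: 0.862
```

Emit:
servo_tool(linear=[[0,0,0.2],[0,0,0.6],[0,0.1,0.9],[0,0.4,0.9],[0,0.8,0.9]], rot=[[0,0,0],[0,0,0],[0,0,0],[0,0,0.04],[0,0,0.08]])

```text
clock: 8.3
position: [0.4497, -0.1799, 0.104]
tool_rot: [[-0.423, 0.906, 0.003], [0.906, 0.423, -0.001], [-0.003, 0.002, -1.0]]
force: [0.3, -0.9, -0.9]
grip_width: 0.859
```

Emit:
servo_tool(linear=[[0,0.5,0],[0.05,1.0,0],[0.05,1.0,0]], rot=[[0,0,0.015],[0,0,0.015],[0,0,0.015]])

```text
clock: 8.6
position: [0.4538, -0.0746, 0.103]
tool_rot: [[-0.468, 0.884, 0.0], [0.884, 0.468, 0.001], [0.001, 0.001, -1.0]]
force: [-0.4, 0.0, 0.2]
grip_width: 0.86
```

```bash
cat > look.py <<'E'
from st import *
import sys
st()
ims=[]
for n in("scene","top"):
    g=grab(n); np.save(f"{n}_{sys.argv[1]}.npy",g,allow_pickle=True); c={'scene':(160,200),'top':(389,260)}[n]
    a=g["frame"][c[1]-45:c[1]+45,c[0]-45:c[0]+45,::-1]
    ims.append(cv2.resize(a,(400,400),interpolation=cv2.INTER_CUBIC))
cv2.imwrite(f"pics/l{sys.argv[1]}.png",np.hstack(ims))
E
python3 look.py 1
```

```text
t 8.6 p [453.8 -74.6 103. ] yaw 117.92 tilt [0.01 0.08] F [-0.4  0.   0.2] g 0.86 q [-0.16  0.22 -0.41  0.94  0.   -0.65]
```

View pics/l1.png

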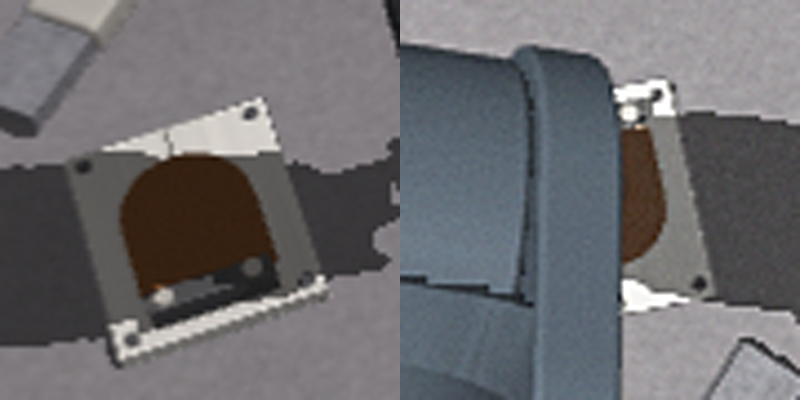

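```bash
cat > chk.py <<'E'
from meas import *
import sys
from scipy.optimize import linear_sum_assignment
# seat check in scene view (z=.022), plate frame of scene camera
g=np.load(sys.argv[1],allow_pickle=True).item(); n=sys.argv[2]; z=float(sys.argv[3]); cam=sys.argv[4]
roi=(130,170,200,240) if cam=='C' else (360,230,420,295)
def fn(im):
    s=im.sum(2)+1; ch=(im[...,0]-im[...,2])/s
    return np.minimum((ch-.12)*100, (im[...,0]-float(sys.argv[5])))
W,L=S[n]
c=contour(g,fn,roi); P=plane(g,c,z)[:,:2]*1e3
cc,a,l,w,s=dfit(P,L,W,np.radians(10.5))
u=np.array([np.cos(np.radians(10.55)),np.sin(np.radians(10.55))]);v=np.array([-u[1],u[0]])
pc=np.array([440.3,-262.0]) if cam=='C' else np.array([437.4,-259.9])
d=cc-pc
print(n,cam,cc.round(1),'ang',np.degrees(a).round(1),'L',round(l,1),'W',round(w,1),s.round(1),'centre u',(d@u).round(1),'front gap',(39.7-(d@u+L/2)).round(1),'lateral',(d@v).round(1))
E
python3 chk.py scene_1.npy seat .022 C 40
```

```text
return _methods._mean(a, axis=axis, dtype=dtype,
  ret = ret.dtype.type(ret / rcount)
Traceback (most recent call last):
  File "chk.py", line 12, in <module>
    cc,a,l,w,s=dfit(P,L,W,np.radians(10.5))
               ~~~~^^^^^^^^^^^^^^^^^^^^^^^^
  File "meas.py", line 27, in dfit
    af,aa,ab=sl(f,False),sl(a,True),sl(b,True)
             ~~^^^^^^^^^
  File "meas.py", line 25, in sl
    vx,vy,_,_=cv2.fitLine(p.astype(np.float32),cv2.DIST_HUBER,0,.01,.01).ravel()
              ~~~~~~~~~~~^^^^^^^^^^^^^^^^^^^^^^^^^^^^^^^^^^^^^^^^^^^^^^^
cv2.error: OpenCV(4.12.0) /io/opencv/modules/imgproc/src/linefit.cpp:50: error: (-215:Assertion failed) count > 0 in function 'fitLine2D_wods'
```

Emit:
servo_tool(linear=[[0,0.5,0],[0,1.0,0]], rot=[[0,0,0],[0,0,0]])

```text
clock: 8.9
position: [0.4543, 0.0195, 0.1029]
tool_rot: [[-0.458, 0.889, 0.001], [0.889, 0.458, -0.0], [-0.001, 0.001, -1.0]]
force: [1.2, 0.7, 0.2]
grip_width: 0.856
```

Emit:
servo_tool(linear=[[0,0.5,0],[0,1.0,0],[0,1.0,0]], rot=[[0,0,0],[0,0,0],[0,0,0]], gripper=0.76)

```text
clock: 9.2
position: [0.4545, 0.1244, 0.1029]
tool_rot: [[-0.466, 0.885, 0.001], [0.885, 0.466, 0.001], [0.001, 0.002, -1.0]]
force: [-0.4, 0.1, 0.0]
grip_width: 0.759
```

```bash
python3 look.py 2; for t in 40 60 90; do python3 chk.py top_2.npy seat .022 T $t; done
```

```text
t 9.2 p [454.5 124.4 102.9] yaw 117.81 tilt [0.06 0.08] F [-0.4  0.1  0. ] g 0.759 q [ 0.27  0.24 -0.39  0.95  0.   -0.22]
seat T [ 439.2 -259.5] ang 10.6 L 70.0 W 64.3 [ 0.4  0.  -0.9] centre u 1.8 front gap 2.9 lateral 0.1
seat T [ 439.5 -259.4] ang 10.5 L 69.3 W 64.0 [ 0.4 -0.1 -0.8] centre u 2.2 front gap 2.5 lateral 0.1Traceback (most recent call last):
  File "chk.py", line 12, in <module>
    cc,a,l,w,s=dfit(P,L,W,np.radians(10.5))
               ~~~~^^^^^^^^^^^^^^^^^^^^^^^^
  File "meas.py", line 27, in dfit
    af,aa,ab=sl(f,False),sl(a,True),sl(b,True)
                         ~~^^^^^^^^
  File "meas.py", line 25, in sl
    vx,vy,_,_=cv2.fitLine(p.astype(np.float32),cv2.DIST_HUBER,0,.01,.01).ravel()
              ~~~~~~~~~~~^^^^^^^^^^^^^^^^^^^^^^^^^^^^^^^^^^^^^^^^^^^^^^^
cv2.error: OpenCV(4.12.0) /io/opencv/modules/imgproc/src/linefit.cpp:50: error: (-215:Assertion failed) count > 0 in function 'fitLine2D_wods'
```

View pics/l2.png

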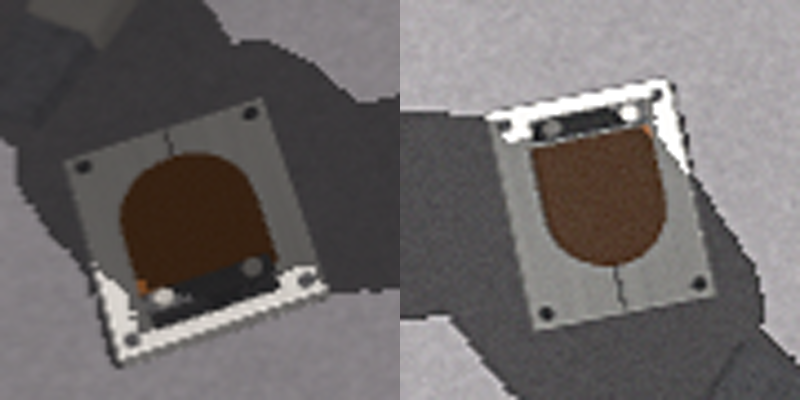

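Emit:
servo_tool(linear=[[0,-0.5,0],[-0.01,-1.0,0]], rot=[[0,0,0],[0,0,0]])

```text
clock: 9.5
position: [0.4528, 0.0185, 0.1027]
tool_rot: [[-0.464, 0.886, 0.0], [0.886, 0.464, -0.001], [-0.001, -0.0, -1.0]]
force: [1.0, -0.6, 0.4]
grip_width: 0.758
```

Emit:
servo_tool(linear=[[0,-0.5,0],[0,-0.96,0],[0,-0.97,-0.2],[0,-0.97,-0.4],[0,-0.97,-0.4],[0,-0.97,-0.4]], rot=[[0,0,0],[0,0,0],[0,0,0],[0,0,0],[0,0,0],[0,0,0]])

```text
clock: 10.1
position: [0.4522, -0.0778, 0.0629]
tool_rot: [[-0.461, 0.888, -0.001], [0.888, 0.461, -0.0], [0.0, -0.001, -1.0]]
force: [-0.1, 0.1, -0.7]
grip_width: 0.764
```

```bash
python3 st.py
```

```text
t 10.1 p [452.2 -77.8  62.9] yaw 117.43 tilt [-0.06 -0.01] F [-0.1  0.1 -0.7] g 0.764 q [-0.17  0.26 -0.47  0.84 -0.   -0.65]
```

Emit:
servo_tool(linear=[[0.01,0.045,-0.2],[0.01,0.045,-0.4],[0.01,0.045,-0.5],[0.01,0.045,-0.5],[0.01,0.045,-0.5]], rot=[[0,0,0],[0,0,0],[0,0,0],[0,0,0],[0,0,0]])

```text
clock: 10.6
position: [0.4542, -0.072, 0.0135]
tool_rot: [[-0.463, 0.886, 0.001], [0.886, 0.463, -0.0], [-0.0, 0.0, -1.0]]
force: [-0.2, 0.4, 0.3]
grip_width: 0.758
```

```bash
python3 st.py
```

```text
t 10.6 p [454.2 -72.   13.5] yaw 117.58 tilt [ 0.04 -0.01] F [-0.2  0.4  0.3] g 0.758 q [-0.16  0.33 -0.54  0.7  -0.   -0.64]
```

Target z about 5, then close.

Emit:
servo_tool(linear=[[0,0,-0.04],[0,0,-0.07],[0,0,-0.08],[0,0,-0.08]], rot=[[0,0,0],[0,0,0],[0,0,0],[0,0,0]])

```text
clock: 11.0
position: [0.4537, -0.0719, 0.0047]
tool_rot: [[-0.463, 0.886, -0.0], [0.886, 0.463, -0.0], [-0.0, -0.0, -1.0]]
force: [0.8, -0.3, -0.3]
grip_width: 0.754
```

Emit:
servo_tool(linear=[[0,0,0],[0,0,0],[0,0,0],[0,0,0]], rot=[[0,0,0],[0,0,0],[0,0,0],[0,0,0]], gripper=0.4)

```text
clock: 11.4
position: [0.4539, -0.0719, 0.0051]
tool_rot: [[-0.463, 0.886, 0.0], [0.886, 0.463, -0.0], [-0.0, 0.0, -1.0]]
force: [-1.2, 0.2, 4.5]
grip_width: 0.632
```

```bash
python3 st.py
```

```text
t 11.4 p [453.9 -71.9   5.1] yaw 117.58 tilt [ 0.02 -0.01] F [-1.2  0.2  4.5] g 0.632 q [-0.16  0.34 -0.55  0.68 -0.   -0.64]
```

Emit:
servo_tool(linear=[[0,0,0.2],[0,0,0.6],[0,0,0.8],[0,0,0.8]], rot=[[0,0,0],[0,0,0],[0,0,0],[0,0,0]])

```text
clock: 11.8
position: [0.4557, -0.0722, 0.0874]
tool_rot: [[-0.463, 0.886, 0.005], [0.886, 0.463, -0.001], [-0.003, 0.004, -1.0]]
force: [0.2, -0.2, -0.7]
grip_width: 0.629
```

Emit:
servo_tool(linear=[[0,-0.4,0],[0,-0.8,0],[0,-1,0]], rot=[[0,0,-0.04],[0,0,-0.08],[0,0,-0.095]])

```text
clock: 12.1
position: [0.4535, -0.1739, 0.0839]
tool_rot: [[-0.177, 0.984, -0.001], [0.984, 0.177, -0.0], [-0.0, -0.001, -1.0]]
force: [0.4, 0.1, -0.4]
grip_width: 0.628
```

Emit:
servo_tool(linear=[[0,-0.4,0],[0,-0.7,0],[0,-0.86,-0.1],[0,-0.86,-0.2],[0,-0.86,-0.3],[0,-0.86,-0.3],[0,-0.86,-0.3]], rot=[[0,0,0],[0,0,0],[0,0,0],[0,0,0],[0,0,0],[0,0,0],[0,0,0]])

```text
clock: 12.8
position: [0.4535, -0.2566, 0.0543]
tool_rot: [[-0.183, 0.983, -0.001], [0.983, 0.183, 0.001], [0.001, -0.001, -1.0]]
force: [-0.1, -0.4, -0.4]
grip_width: 0.633
```

```bash
python3 st.py
```

```text
t 12.8 p [ 453.5 -256.6   54.3] yaw 100.55 tilt [-0.07  0.04] F [-0.1 -0.4 -0.4] g 0.633 q [-0.51  0.36 -0.34  0.87  0.   -0.7 ]
```

Emit:
servo_tool(linear=[[0,0,-0.1],[0,0,-0.18],[0,0,-0.22],[0,0,-0.22],[0,0,-0.22]], rot=[[0,0,0],[0,0,0],[0,0,0],[0,0,0],[0,0,0]])

```text
clock: 13.3
position: [0.4538, -0.2579, 0.0327]
tool_rot: [[-0.182, 0.983, -0.0], [0.983, 0.182, 0.0], [0.0, -0.0, -1.0]]
force: [-0.3, -0.1, 0.4]
grip_width: 0.625
```

```bash
python3 st.py
```

```text
t 13.3 p [ 453.8 -257.9   32.7] yaw 100.48 tilt [-0.01  0.  ] F [-0.3 -0.1  0.4] g 0.625 q [-0.52  0.39 -0.37  0.81 -0.   -0.7 ]
```

Emit:
servo_tool(linear=[[0,0,-0.02],[0,0,-0.04],[0,0,-0.05],[0,0,-0.05]], rot=[[0,0,0],[0,0,0],[0,0,0],[0,0,0]])

```text
clock: 13.7
position: [0.4537, -0.2579, 0.0277]
tool_rot: [[-0.182, 0.983, -0.0], [0.983, 0.182, -0.0], [-0.0, -0.0, -1.0]]
force: [0.4, 0.4, 0.4]
grip_width: 0.628
```

```bash
python3 st.py
```

```text
t 13.7 p [ 453.7 -257.9   27.7] yaw 100.47 tilt [-0.01 -0.  ] F [0.4 0.4 0.4] g 0.628 q [-0.52  0.4  -0.38  0.8  -0.   -0.7 ]
```

Emit:
servo_tool(linear=[[0,0,-0.005],[0,0,-0.005]], rot=[[0,0,0],[0,0,0]])

```text
clock: 13.9
position: [0.4538, -0.2579, 0.0273]
tool_rot: [[-0.182, 0.983, 0.0], [0.983, 0.182, -0.0], [-0.0, 0.0, -1.0]]
force: [-0.0, 0.5, -0.7]
grip_width: 0.629
```

Emit:
servo_tool(linear=[[0,0,0],[0,0,0],[0,0,0],[0,0,0]], rot=[[0,0,0],[0,0,0],[0,0,0],[0,0,0]], gripper=0.75)

```text
clock: 14.3
position: [0.4538, -0.2579, 0.0273]
tool_rot: [[-0.182, 0.983, 0.0], [0.983, 0.182, -0.0], [-0.0, 0.0, -1.0]]
force: [-0.8, 0.1, 0.4]
grip_width: 0.751
```

Emit:
servo_tool(linear=[[0,0,0.2],[0,0,0.6],[0,0.1,0.75],[0,0.5,0.75],[0,1.0,0.75]], rot=[[0,0,0],[0,0,0],[0,0,0],[0,0,-0.034],[0,0,-0.034]])

```text
clock: 14.8
position: [0.4545, -0.1582, 0.103]
tool_rot: [[-0.07, 0.998, 0.002], [0.998, 0.07, -0.001], [-0.001, 0.002, -1.0]]
force: [0.9, 0.3, -0.3]
grip_width: 0.749
```

Emit:
servo_tool(linear=[[0.07,0.5,0],[0.14,1.0,0]], rot=[[0,0,0],[0,0,0]], gripper=0.66)

```text
clock: 15.0
position: [0.4675, -0.0573, 0.1026]
tool_rot: [[-0.075, 0.997, 0.001], [0.997, 0.075, -0.0], [-0.0, 0.001, -1.0]]
force: [0.9, 0.0, -0.2]
grip_width: 0.659
```

Emit:
servo_tool(linear=[[0,0.5,0],[0,1.0,0]], rot=[[0,0,0],[0,0,0]])

```text
clock: 15.2
position: [0.4676, 0.0431, 0.1025]
tool_rot: [[-0.076, 0.997, 0.001], [0.997, 0.076, -0.0], [-0.0, 0.001, -1.0]]
force: [1.4, -0.2, -0.9]
grip_width: 0.66
```

Emit:
servo_tool(linear=[[0,0.36,0],[0,0.36,0],[0,0.36,0]], rot=[[0,0,0],[0,0,0],[0,0,0]])

```text
clock: 15.5
position: [0.4675, 0.0778, 0.1023]
tool_rot: [[-0.078, 0.997, -0.0], [0.997, 0.078, -0.0], [-0.0, -0.0, -1.0]]
force: [-1.1, -0.1, 0.4]
grip_width: 0.656
```

```bash
python3 look.py 3; python3 chk.py top_3.npy second .034 T 40; python3 chk.py top_3.npy second .034 T 60
```

```text
t 15.5 p [467.5  77.8 102.3] yaw 94.49 tilt [-0.   -0.02] F [-1.1 -0.1  0.4] g 0.656 q [ 0.17  0.24 -0.38  0.95 -0.    0.09]
second T [ 439.6 -256.7] ang 11.0 L 69.3 W 63.6 [ 0.2 -0.1 -0.2] centre u 2.8 front gap 6.4 lateral 2.8
second T [ 439.9 -256.6] ang 11.0 L 68.6 W 63.3 [ 0.2 -0.3 -0.2] centre u 3.1 front gap 6.1 lateral 2.8
```

View pics/l3.png

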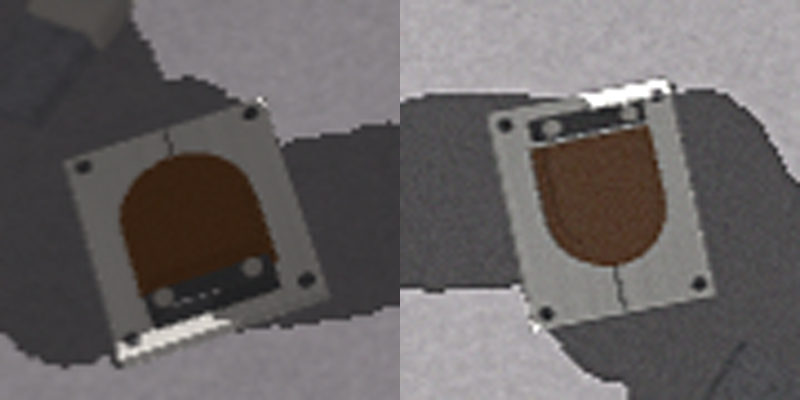

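```bash
python3 - <<'E'
from h import *
T=np.load("top_3.npy",allow_pickle=True).item()["frame"]; C=np.load("scene_3.npy",allow_pickle=True).item()["frame"]
a=T[225:300,355:425,::-1].astype(float); b=C[165:240,125:195,::-1].astype(float)
o=np.hstack([cv2.resize(np.clip(x*3.2,0,255).astype(np.uint8),(400,428),interpolation=cv2.INTER_NEAREST) for x in(b,a)])
cv2.imwrite("pics/e3.png",o); cv2.imwrite("pics/f3.png",T[:,:,::-1])
E
```

```text
(no output)
```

View pics/e3.png

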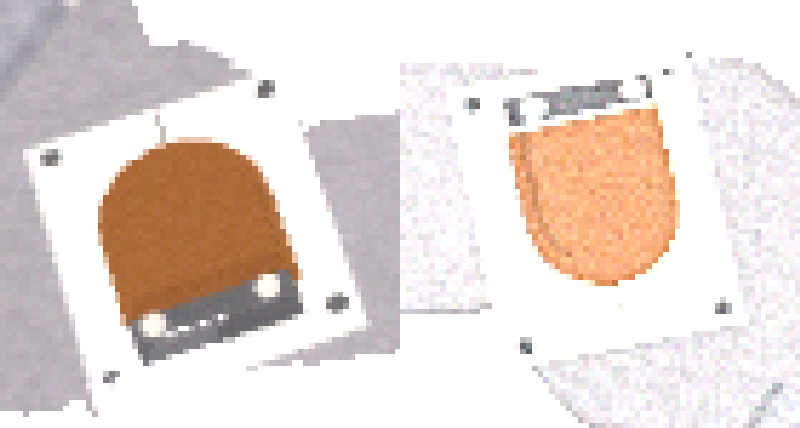

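View pics/f3.png

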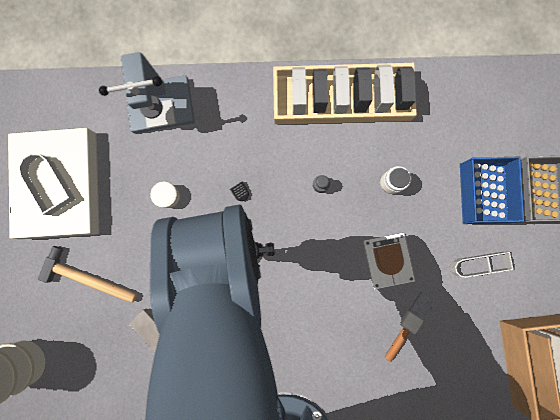

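Emit:
servo_tool(linear=[[0.01,0.005,-0.3],[0.01,0.005,-0.65],[0.01,0.005,-0.85],[0.01,0.005,-0.94],[0.01,0.005,-0.94],[0.01,0.005,-0.94]], rot=[[0,0,0],[0,0,0],[0,0,0],[0,0,0],[0,0,0],[0,0,0]])

```text
clock: 16.2
position: [0.4693, 0.0771, 0.009]
tool_rot: [[-0.075, 0.997, 0.001], [0.997, 0.075, -0.0], [-0.0, 0.001, -1.0]]
force: [0.2, -0.1, 1.2]
grip_width: 0.66
```

Emit:
servo_tool(linear=[[0,0,0],[0,0,0],[0,0,0],[0,0,0]], rot=[[0,0,0],[0,0,0],[0,0,0],[0,0,0]], gripper=0.3)

```text
clock: 16.6
position: [0.4696, 0.0775, 0.0097]
tool_rot: [[-0.076, 0.997, 0.003], [0.997, 0.076, -0.0], [-0.001, 0.002, -1.0]]
force: [-0.8, -2.7, 6.5]
grip_width: 0.522
```

```bash
python3 st.py
```

```text
t 16.6 p [469.6  77.5   9.7] yaw 94.35 tilt [ 0.14 -0.02] F [-0.8 -2.7  6.5] g 0.522 q [ 0.16  0.35 -0.51  0.71 -0.    0.09]
```

Emit:
servo_tool(linear=[[0,0,0.2],[0,0,0.6],[0,0,0.9],[0,0,0.9],[0,0,0.9]], rot=[[0,0,0],[0,0,0],[0,0,0],[0,0,0],[0,0,0]])

```text
clock: 17.1
position: [0.4694, 0.0778, 0.0994]
tool_rot: [[-0.076, 0.997, 0.003], [0.997, 0.076, 0.0], [0.0, 0.003, -1.0]]
force: [-0.5, 0.8, -0.3]
grip_width: 0.521
```

```bash
python3 - <<'E'
from st import *
st()
g=grab("scene"); f=g["frame"]
a=f[110:230,240:400,::-1]
cv2.imwrite("pics/g4.png",cv2.resize(np.clip(a.astype(float)*1.6,0,255).astype(np.uint8),(800,600),interpolation=cv2.INTER_CUBIC))
E
```

```text
t 17.1 p [469.4  77.8  99.4] yaw 94.36 tilt [0.16 0.02] F [-0.5  0.8 -0.3] g 0.521 q [ 0.16  0.25 -0.38  0.94 -0.    0.09]
```

View pics/g4.png

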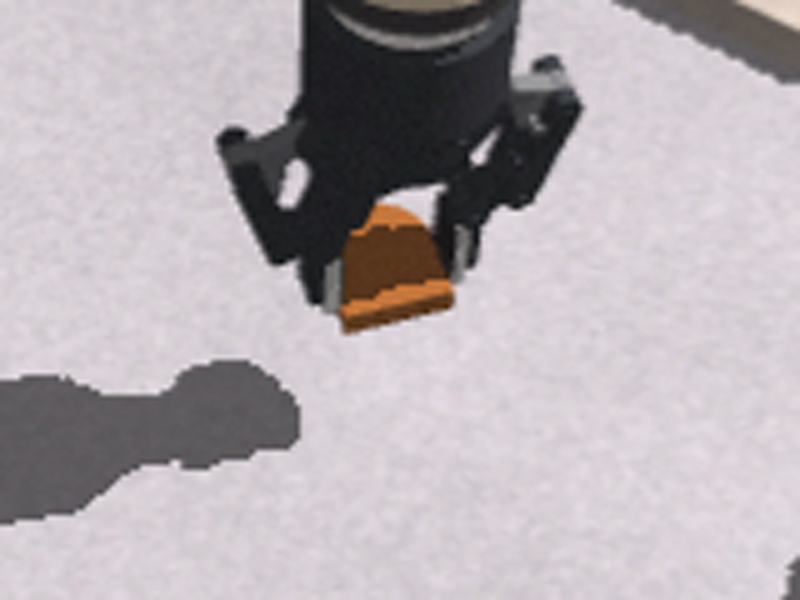

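Emit:
servo_tool(linear=[[0,-0.4,0],[-0.1,-0.9,0],[-0.105,-1,0]], rot=[[0,0,0.02],[0,0,0.034],[0,0,0.034]])

```text
clock: 17.45
position: [0.456, -0.0253, 0.097]
tool_rot: [[-0.181, 0.983, -0.003], [0.983, 0.181, -0.001], [-0.0, -0.003, -1.0]]
force: [-0.8, -0.5, -0.4]
grip_width: 0.525
```

Emit:
servo_tool(linear=[[0,-0.5,0],[0,-1,0]], rot=[[0,0,0],[0,0,0]])

```text
clock: 17.65
position: [0.4575, -0.123, 0.0974]
tool_rot: [[-0.184, 0.983, -0.001], [0.983, 0.184, 0.001], [0.001, -0.001, -1.0]]
force: [1.2, 0.4, 0.2]
grip_width: 0.524
```

Emit:
servo_tool(linear=[[0,-0.5,0],[0,-0.9,0],[0,-1,0]], rot=[[0,0,0],[0,0,0],[0,0,0]])

```text
clock: 17.95
position: [0.4577, -0.2256, 0.0972]
tool_rot: [[-0.178, 0.984, -0.001], [0.984, 0.178, -0.0], [-0.0, -0.001, -1.0]]
force: [0.4, -0.6, -0.2]
grip_width: 0.519
```

Emit:
servo_tool(linear=[[0,-0.35,-0.1],[0,-0.35,-0.3],[0,-0.35,-0.4],[0,-0.35,-0.45],[0,-0.35,-0.45],[0,-0.35,-0.45]], rot=[[0,0,0],[0,0,0],[0,0,0],[0,0,0],[0,0,0],[0,0,0]])

```text
clock: 18.55
position: [0.4585, -0.2567, 0.0536]
tool_rot: [[-0.183, 0.983, 0.0], [0.983, 0.183, -0.0], [-0.0, 0.0, -1.0]]
force: [-0.2, -0.2, 0.2]
grip_width: 0.523
```

```bash
python3 st.py
```

```text
t 18.55 p [ 458.5 -256.7   53.6] yaw 100.54 tilt [ 0.01 -0.01] F [-0.2 -0.2  0.2] g 0.523 q [-0.51  0.37 -0.33  0.87  0.   -0.69]
```

Emit:
servo_tool(linear=[[0,-0.005,-0.04],[0,-0.005,-0.07],[0,-0.005,-0.085],[0,-0.005,-0.09],[0,-0.005,-0.09]], rot=[[0,0,0],[0,0,0],[0,0,0],[0,0,0],[0,0,0]])

```text
clock: 19.05
position: [0.4581, -0.2578, 0.0442]
tool_rot: [[-0.182, 0.983, -0.0], [0.983, 0.182, -0.0], [0.0, -0.0, -1.0]]
force: [0.7, 0.0, -1.3]
grip_width: 0.524
```

```bash
python3 st.py
```

```text
t 19.05 p [ 458.1 -257.8   44.2] yaw 100.47 tilt [-0. -0.] F [ 0.7  0.  -1.3] g 0.524 q [-0.51  0.38 -0.35  0.84 -0.   -0.7 ]
```

Emit:
servo_tool(linear=[[0,0,-0.004],[0,0,-0.004]], rot=[[0,0,0],[0,0,0]])

```text
clock: 19.25
position: [0.4582, -0.2579, 0.0439]
tool_rot: [[-0.182, 0.983, 0.0], [0.983, 0.182, -0.0], [-0.0, 0.0, -1.0]]
force: [0.2, 0.3, -0.9]
grip_width: 0.522
```

Emit:
servo_tool(linear=[[0,0,0],[0,0,0],[0,0,0],[0,0,0]], rot=[[0,0,0],[0,0,0],[0,0,0],[0,0,0]], gripper=0.64)

```text
clock: 19.65
position: [0.4582, -0.2579, 0.0439]
tool_rot: [[-0.182, 0.983, 0.0], [0.983, 0.182, -0.0], [-0.0, 0.0, -1.0]]
force: [0.4, 0.0, 0.2]
grip_width: 0.637
```

Emit:
servo_tool(linear=[[0,0,0.2],[0,0,0.6],[0.1,0.2,0.7],[0.3,0.6,0.7],[0.5,1.0,0.7]], rot=[[0,0,0],[0,0,0],[0,0,0],[0,0,0.03],[0,0,0.06]])

```text
clock: 20.15
position: [0.5089, -0.1574, 0.1147]
tool_rot: [[-0.364, 0.931, 0.002], [0.931, 0.364, -0.001], [-0.001, 0.001, -1.0]]
force: [1.2, -0.5, -0.0]
grip_width: 0.639
```

Emit:
servo_tool(linear=[[0.25,0.4,0],[0.5,0.8,0],[0.6,1.0,0]], rot=[[0,0,0.03],[0,0,0.06],[0,0,0.06]], gripper=0.56)

```text
clock: 20.45
position: [0.57, -0.0548, 0.1139]
tool_rot: [[-0.536, 0.844, 0.001], [0.844, 0.536, 0.0], [-0.0, 0.001, -1.0]]
force: [0.4, -1.2, -0.6]
grip_width: 0.564
```

Emit:
servo_tool(linear=[[0.25,0.45,0],[0.5,0.9,0],[0.51,1.0,0]], rot=[[0,0,0],[0,0,0],[0,0,0]])

```text
clock: 20.75
position: [0.6214, 0.0461, 0.1136]
tool_rot: [[-0.534, 0.846, 0.002], [0.846, 0.534, 0.001], [-0.0, 0.002, -1.0]]
force: [0.4, -1.1, 0.7]
grip_width: 0.559
```

Emit:
servo_tool(linear=[[0,0.4,0],[0,0.59,0],[0,0.59,0],[0,0.59,0]], rot=[[0,0,0],[0,0,0],[0,0,0],[0,0,0]])

```text
clock: 21.15
position: [0.6188, 0.1009, 0.1138]
tool_rot: [[-0.532, 0.847, -0.0], [0.847, 0.532, -0.001], [-0.0, -0.001, -1.0]]
force: [0.0, 0.6, -0.3]
grip_width: 0.56
```

```bash
python3 look.py 4
```

```text
t 21.15 p [618.8 100.9 113.8] yaw 122.12 tilt [-0.02 -0.03] F [ 0.   0.6 -0.3] g 0.56 q [ 0.16  0.47  0.01  1.11 -0.   -0.4 ]
```

View pics/l4.png

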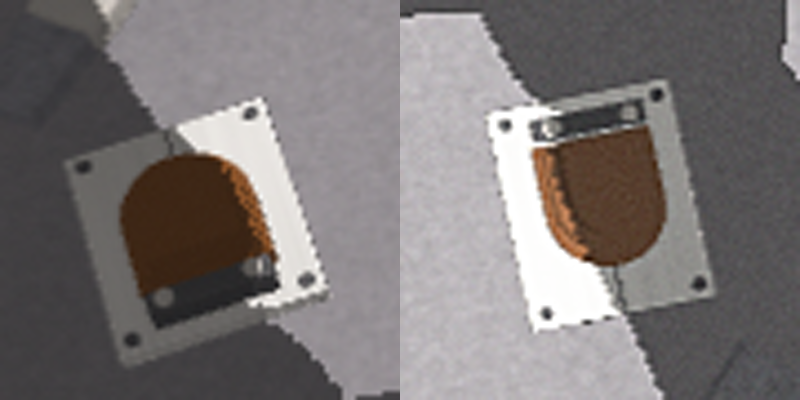

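Emit:
servo_tool(linear=[[0,0,-0.3],[0,0,-0.65],[0,0,-0.88],[0,0,-0.98],[0,0,-0.98],[0,0,-0.98]], rot=[[0,0,0],[0,0,0],[0,0,0],[0,0,0],[0,0,0],[0,0,0]])

```text
clock: 21.85
position: [0.6199, 0.1007, 0.0169]
tool_rot: [[-0.53, 0.848, 0.001], [0.848, 0.53, 0.0], [-0.001, 0.001, -1.0]]
force: [-0.1, 1.1, 0.4]
grip_width: 0.564
```

```bash
python3 st.py
```

```text
t 21.85 p [619.9 100.7  16.9] yaw 122.03 tilt [0.07 0.  ] F [-0.1  1.1  0.4] g 0.564 q [ 0.16  0.56 -0.12  0.9  -0.   -0.4 ]
```

Emit:
servo_tool(linear=[[0,0.005,-0.03],[0,0.005,-0.055],[0,0.005,-0.055]], rot=[[0,0,0],[0,0,0],[0,0,0]])

```text
clock: 22.15
position: [0.6193, 0.1017, 0.0107]
tool_rot: [[-0.531, 0.847, 0.001], [0.847, 0.531, -0.0], [-0.0, 0.0, -1.0]]
force: [0.5, -0.3, 1.0]
grip_width: 0.559
```

Emit:
servo_tool(linear=[[0,0,0],[0,0,0],[0,0,0],[0,0,0]], rot=[[0,0,0],[0,0,0],[0,0,0],[0,0,0]], gripper=0.2)

```text
clock: 22.55
position: [0.6195, 0.1018, 0.0109]
tool_rot: [[-0.531, 0.847, 0.001], [0.847, 0.531, 0.0], [-0.0, 0.001, -1.0]]
force: [0.2, 0.3, 5.7]
grip_width: 0.417
```

```bash
python3 st.py
```

```text
t 22.55 p [619.5 101.8  10.9] yaw 122.08 tilt [0.05 0.01] F [0.2 0.3 5.7] g 0.417 q [ 0.16  0.56 -0.12  0.89 -0.   -0.4 ]
```

Emit:
servo_tool(linear=[[0,0,0.2],[0,0,0.6],[0,0,0.95],[-0.2,0.5,1.0],[-0.4,0.9,1.0],[-0.4,1.0,1.0]], rot=[[0,0,0],[0,0,0],[0,0,0],[0,0,0],[0,0,0],[0,0,0]])

```text
clock: 23.15
position: [0.5769, 0.205, 0.1108]
tool_rot: [[-0.534, 0.846, -0.001], [0.846, 0.534, 0.001], [0.001, 0.0, -1.0]]
force: [0.9, 0.2, 0.6]
grip_width: 0.415
```

```bash
python3 look.py 5
```

```text
t 23.15 p [576.9 205.  110.8] yaw 122.25 tilt [-0.03  0.06] F [0.9 0.2 0.6] g 0.415 q [ 0.34  0.45 -0.03  1.09  0.   -0.22]
```

View pics/l5.png

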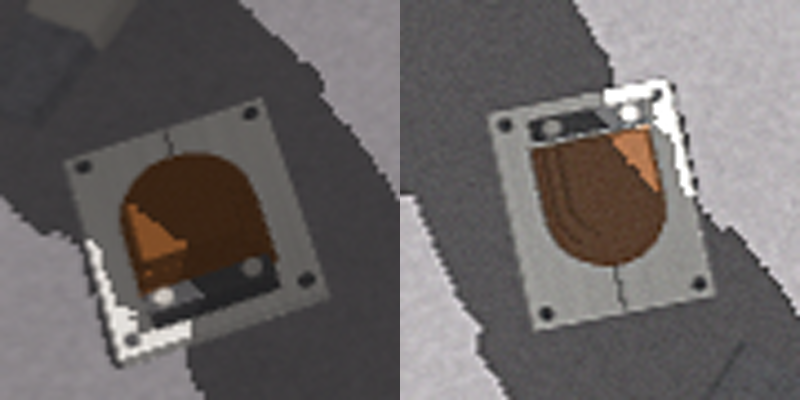

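```bash
python3 - <<'E'
from h import *
T=np.load("top_5.npy",allow_pickle=True).item()["frame"]; C=np.load("scene_5.npy",allow_pickle=True).item()["frame"]
a=T[242:296,366:412,::-1].astype(float); b=C[175:229,134:180,::-1].astype(float)
o=np.hstack([cv2.resize(np.clip(x*2.8,0,255).astype(np.uint8),(400,470),interpolation=cv2.INTER_CUBIC) for x in(b,a)])
cv2.imwrite("pics/e5.png",o)
E
```

```text
(no output)
```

View pics/e5.png

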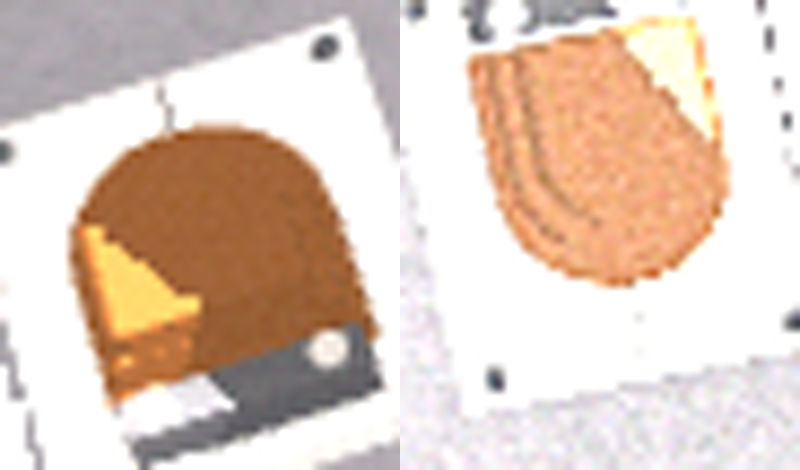

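```bash
cat > proj.py <<'E'
from h import *
def proj(g,P):
    R=np.array(g["rotation"]);p=(np.asarray(P)-np.array(g["origin"]))@R; q=np.c_[p[:,0],-p[:,1],-p[:,2]]
    return cv2.projectPoints(q,np.zeros(3),np.zeros(3),g["K"],g["D"])[0].reshape(-1,2)
def W(cam,u,v,z):
    t=np.radians(10.55);pc={'T':(437.4,-259.9),'C':(440.3,-262.0)}[cam]
    return [(pc[0]+u*np.cos(t)-v*np.sin(t))/1e3,(pc[1]+u*np.sin(t)+v*np.cos(t))/1e3,z]
E
python3 - <<'E'
from proj import *
T=np.load("top_5.npy",allow_pickle=True).item()
I=T["frame"][242:296,366:412,::-1].astype(float)
o=cv2.resize(np.clip(I*2.8,0,255).astype(np.uint8),(690,810)[:2],interpolation=cv2.INTER_CUBIC)
s=15.
def d(P,col):
    p=(proj(T,P)-[366,242]+.5)*s
    cv2.polylines(o,[p.round().astype(np.int32)],False,col,1)
for (w,l),z,col in (((64,70),.022,(255,0,0)),((55,61),.034,(0,160,0)),((46,52),.046,(0,0,255))):
    f=37;r=w/2;th=np.linspace(np.pi/2,3*np.pi/2,30)
    pts=[(f,-r)]+[(f,r)]+[(f-(l-r)+r*np.cos(a),r*np.sin(a)) for a in th]+[(f,-r)]
    d([W('T',u,v,z) for u,v in pts],col)
cv2.imwrite("pics/o5.png",o[:600])
E
```

```text
(no output)
```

View pics/o5.png

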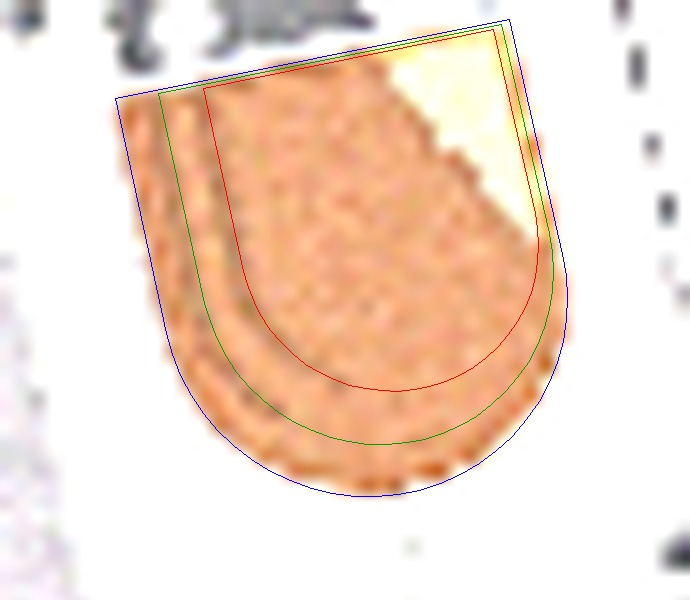

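Emit:
servo_tool(linear=[[-0.1,-0.35,0],[-0.3,-0.8,0],[-0.4,-1,0]], rot=[[0,0,-0.04],[0,0,-0.08],[0,0,-0.12]])

```text
clock: 23.55
position: [0.5376, 0.0979, 0.1098]
tool_rot: [[-0.175, 0.985, -0.002], [0.985, 0.175, -0.002], [-0.001, -0.002, -1.0]]
force: [0.6, -0.5, -0.3]
grip_width: 0.416
```

Emit:
servo_tool(linear=[[-0.2,-0.45,0],[-0.4,-0.9,0],[-0.4,-1,0]], rot=[[0,0,0],[0,0,0],[0,0,0]])

```text
clock: 23.85
position: [0.4963, -0.0029, 0.1101]
tool_rot: [[-0.178, 0.984, -0.002], [0.984, 0.178, -0.002], [-0.001, -0.003, -1.0]]
force: [-0.7, 0.4, 0.2]
grip_width: 0.416
```

Emit:
servo_tool(linear=[[-0.2,-0.45,0],[-0.36,-0.9,0],[-0.36,-1,0]], rot=[[0,0,0],[0,0,0],[0,0,0]])

```text
clock: 24.15
position: [0.4613, -0.1024, 0.1103]
tool_rot: [[-0.178, 0.984, -0.001], [0.984, 0.178, -0.001], [-0.001, -0.001, -1.0]]
force: [0.7, 0.4, -0.1]
grip_width: 0.415
```

Emit:
servo_tool(linear=[[0,-0.5,0],[0,-1,0]], rot=[[0,0,0],[0,0,0]])

```text
clock: 24.35
position: [0.4635, -0.2001, 0.1105]
tool_rot: [[-0.183, 0.983, 0.001], [0.983, 0.183, -0.0], [-0.001, 0.001, -1.0]]
force: [0.7, 0.8, 0.1]
grip_width: 0.418
```

Emit:
servo_tool(linear=[[0,-0.4,0],[0,-0.55,-0.1],[0,-0.58,-0.3],[0,-0.58,-0.4],[0,-0.58,-0.45],[0,-0.58,-0.45],[0,-0.58,-0.45]], rot=[[0,0,0],[0,0,0],[0,0,0],[0,0,0],[0,0,0],[0,0,0],[0,0,0]])

```text
clock: 25.05
position: [0.4636, -0.2558, 0.0658]
tool_rot: [[-0.183, 0.983, 0.0], [0.983, 0.183, -0.0], [-0.0, 0.0, -1.0]]
force: [0.1, 0.2, -0.5]
grip_width: 0.415
```

```bash
python3 st.py
```

```text
t 25.05 p [ 463.6 -255.8   65.8] yaw 100.53 tilt [ 0.02 -0.01] F [ 0.1  0.2 -0.5] g 0.415 q [-0.5   0.36 -0.31  0.9  -0.   -0.69]
```

Emit:
servo_tool(linear=[[-0.008,-0.004,-0.04],[-0.008,-0.004,-0.07],[-0.008,-0.004,-0.082],[-0.008,-0.004,-0.082],[-0.008,-0.004,-0.082]], rot=[[0,0,0],[0,0,0],[0,0,0],[0,0,0],[0,0,0]])

```text
clock: 25.55
position: [0.4624, -0.2568, 0.0572]
tool_rot: [[-0.182, 0.983, 0.0], [0.983, 0.182, -0.0], [-0.0, 0.0, -1.0]]
force: [-0.3, 0.2, -0.3]
grip_width: 0.417
```

```bash
python3 st.py
```

```text
t 25.55 p [ 462.4 -256.8   57.2] yaw 100.47 tilt [ 0.   -0.01] F [-0.3  0.2 -0.3] g 0.417 q [-0.51  0.37 -0.32  0.88 -0.   -0.69]
```

Emit:
servo_tool(linear=[[0,0,-0.003],[0,0,-0.003]], rot=[[0,0,0],[0,0,0]])

```text
clock: 25.75
position: [0.4624, -0.2568, 0.0569]
tool_rot: [[-0.182, 0.983, 0.0], [0.983, 0.182, -0.0], [-0.0, 0.0, -1.0]]
force: [-0.1, 0.6, 0.4]
grip_width: 0.416
```

Emit:
servo_tool(linear=[[0,0,0],[0,0,0],[0,0,0],[0,0,0]], rot=[[0,0,0],[0,0,0],[0,0,0],[0,0,0]], gripper=0.54)

```text
clock: 26.15
position: [0.4624, -0.2568, 0.0569]
tool_rot: [[-0.182, 0.983, 0.0], [0.983, 0.182, -0.0], [-0.0, 0.0, -1.0]]
force: [0.0, -1.3, -0.1]
grip_width: 0.54
```

Emit:
servo_tool(linear=[[0,0,0.2],[0,0,0.6],[0.2,0.2,0.7],[0.5,0.5,0.7],[0.9,0.85,0.7],[1,1,0.7]], rot=[[0,0,0],[0,0,0],[0,0,0],[0,0,0],[0,0,0],[0,0,0]])

```text
clock: 26.75
position: [0.5653, -0.1547, 0.1271]
tool_rot: [[-0.183, 0.983, 0.002], [0.983, 0.183, -0.0], [-0.0, 0.002, -1.0]]
force: [-0.1, -0.3, -0.1]
grip_width: 0.538
```

Emit:
servo_tool(linear=[[0.35,0.3,0],[0.66,0.56,0],[0.66,0.56,0],[0.66,0.56,0]], rot=[[0,0,0],[0,0,0],[0,0,0],[0,0,0]], gripper=0.7)

```text
clock: 27.15
position: [0.6285, -0.1, 0.1263]
tool_rot: [[-0.183, 0.983, -0.001], [0.983, 0.183, -0.0], [0.0, -0.001, -1.0]]
force: [-0.9, -0.1, 0.1]
grip_width: 0.699
```

```bash
python3 look.py 6; python3 - <<'E'
from h import *
T=np.load("top_6.npy",allow_pickle=True).item()["frame"]; C=np.load("scene_6.npy",allow_pickle=True).item()["frame"]
o=np.hstack([cv2.resize(x,(400,470),interpolation=cv2.INTER_CUBIC) for x in(C[150:300,130:270,::-1],T[242:296,366:412,::-1])])
cv2.imwrite("pics/e6.png",o)
E
```

```text
t 27.15 p [ 628.5 -100.   126.3] yaw 100.57 tilt [-0.06 -0.01] F [-0.9 -0.1  0.1] g 0.699 q [-0.16  0.48  0.06  1.15 -0.   -0.34]
```

View pics/e6.png

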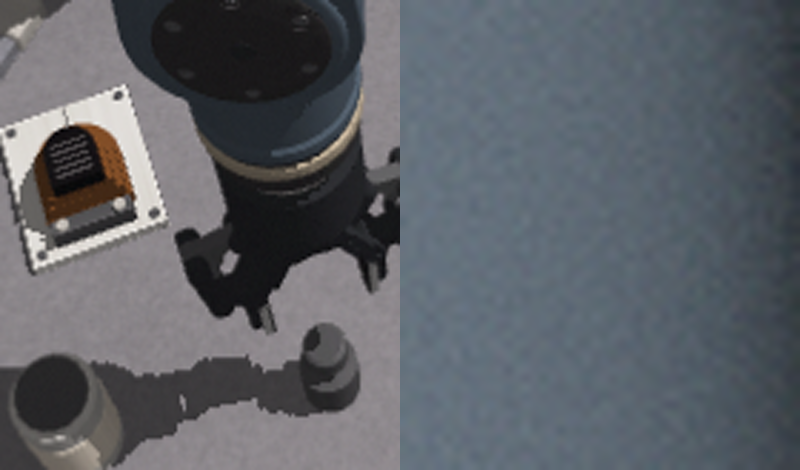

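```bash
cat > ov.py <<'E'
from proj import *
import sys
tag,cam=sys.argv[1],sys.argv[2]
x0,y0,x1,y1=(132,165,186,225) if cam=='C' else (366,242,412,296)
T=np.load(f"{'scene' if cam=='C' else 'top'}_{tag}.npy",allow_pickle=True).item()
I=T["frame"][y0:y1,x0:x1,::-1].astype(float); s=10. 
o=cv2.resize(np.clip(I*1.5,0,255).astype(np.uint8),None,fx=s,fy=s,interpolation=cv2.INTER_CUBIC)
def d(P,col):
    p=(proj(T,P)-[x0,y0]+.5)*s
    cv2.polylines(o,[p.round().astype(np.int32)],False,col,1)
for (w,l),z,col in (((64,70),.022,(255,0,0)),((55,61),.034,(0,255,0)),((46,52),.046,(255,0,255)),((37,43),.058,(0,255,255))):
    f=37;r=w/2;th=np.linspace(np.pi/2,3*np.pi/2,30)
    pts=[(f,-r)]+[(f,r)]+[(f-(l-r)+r*np.cos(a),r*np.sin(a)) for a in th]+[(f,-r)]
    d([W(cam,u,v,z) for u,v in pts],col)
raw=cv2.resize(np.clip(I*1.5,0,255).astype(np.uint8),(o.shape[1]//2,o.shape[0]//2),interpolation=cv2.INTER_CUBIC)
c=np.zeros((o.shape[0],min(800,o.shape[1]+raw.shape[1]),3),np.uint8);c[:,:o.shape[1]]=o;r=c.shape[1]-o.shape[1];c[:raw.shape[0],o.shape[1]:]=raw[:,:r]
cv2.imwrite(f"pics/ov{tag}{cam}.png",c[:600])
E
python3 ov.py 6 C
```

```text
(no output)
```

View pics/ov6C.png

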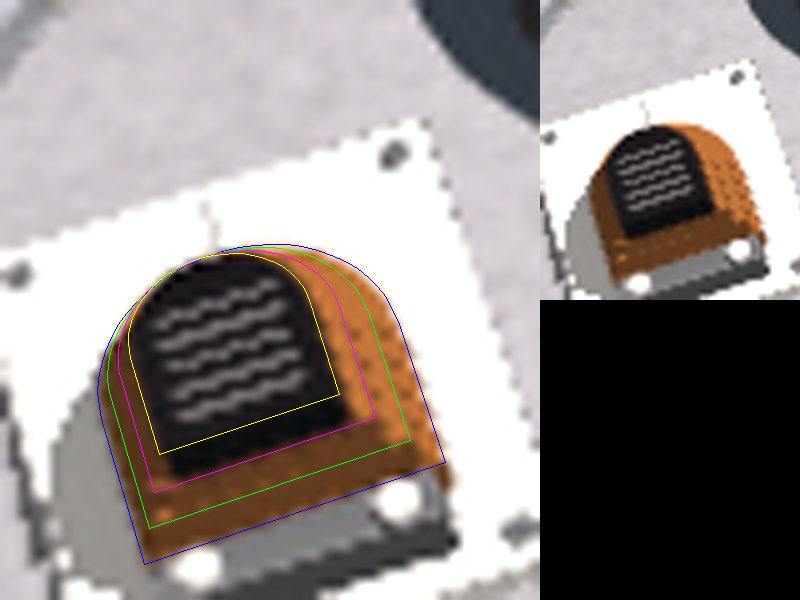

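Emit:
servo_tool(linear=[[0,0,-0.2],[0,0,-0.45],[0,0,-0.7],[0,0,-0.8],[0,0,-0.8],[0,0,-0.8]], rot=[[0,0,0],[0,0,0],[0,0,0],[0,0,0],[0,0,0],[0,0,0]])

```text
clock: 27.85
position: [0.6285, -0.1013, 0.0479]
tool_rot: [[-0.181, 0.983, 0.001], [0.983, 0.181, -0.0], [-0.0, 0.001, -1.0]]
force: [0.3, 0.7, 0.0]
grip_width: 0.7
```

```bash
python3 st.py; python3 - <<'E'
from h import *
g=grab("scene")
cv2.imwrite("pics/g7.png",cv2.resize(g["frame"][160:310,190:330,::-1],(700,600)[::1],interpolation=cv2.INTER_CUBIC))
E
```

```text
t 27.85 p [ 628.5 -101.3   47.9] yaw 100.43 tilt [ 0.05 -0.02] F [0.3 0.7 0. ] g 0.7 q [-0.16  0.54 -0.05  0.98 -0.   -0.34]
```

View pics/g7.png

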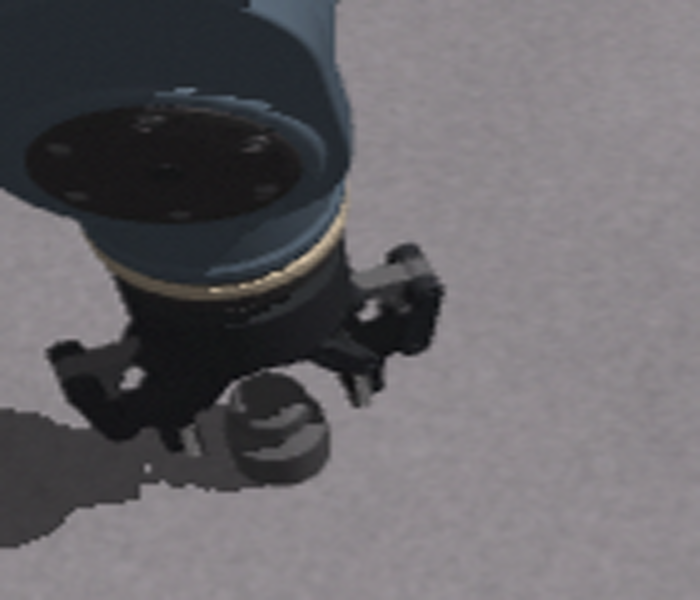

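Emit:
servo_tool(linear=[[0,0,-0.12],[0,0,-0.22],[0,0,-0.29],[0,0,-0.31],[0,0,-0.31]], rot=[[0,0,0],[0,0,0],[0,0,0],[0,0,0],[0,0,0]])

```text
clock: 28.4
position: [0.628, -0.1006, 0.0152]
tool_rot: [[-0.182, 0.983, -0.001], [0.983, 0.182, 0.0], [0.0, -0.001, -1.0]]
force: [0.4, -0.4, -0.3]
grip_width: 0.7
```

Emit:
servo_tool(linear=[[0,0,0],[0,0,0],[0,0,0],[0,0,0],[0,0,0]], rot=[[0,0,0],[0,0,0],[0,0,0],[0,0,0],[0,0,0]], gripper=0.3, force=60)

```text
clock: 28.9
position: [0.6288, -0.1008, 0.0165]
tool_rot: [[-0.182, 0.983, 0.001], [0.983, 0.182, -0.0], [-0.0, 0.001, -1.0]]
force: [0.6, -0.0, 5.3]
grip_width: 0.448
```

```bash
python3 st.py
```

```text
t 28.9 p [ 628.8 -100.8   16.5] yaw 100.47 tilt [ 0.06 -0.01] F [ 0.6 -0.   5.3] g 0.448 q [-0.16  0.57 -0.09  0.91 -0.   -0.34]
```

Emit:
servo_tool(linear=[[0,0,0.2],[0,0,0.5],[0,0,0.85],[0,0,1.0],[0,0,1.0]], rot=[[0,0,0],[0,0,0],[0,0,0],[0,0,0],[0,0,0]])

```text
clock: 29.4
position: [0.6294, -0.1009, 0.1179]
tool_rot: [[-0.182, 0.983, 0.003], [0.983, 0.182, -0.001], [-0.001, 0.003, -1.0]]
force: [0.2, -0.2, -4.7]
grip_width: 0.448
```

```bash
python3 st.py; python3 - <<'E'
from h import *
g=grab("scene")
cv2.imwrite("pics/g8.png",cv2.resize(g["frame"][130:280,190:330,::-1],(560,600),interpolation=cv2.INTER_CUBIC))
E
```

```text
t 29.4 p [ 629.4 -100.9  117.9] yaw 100.48 tilt [ 0.19 -0.04] F [ 0.2 -0.2 -4.7] g 0.448 q [-0.16  0.48  0.05  1.13 -0.   -0.34]
```

View pics/g8.png

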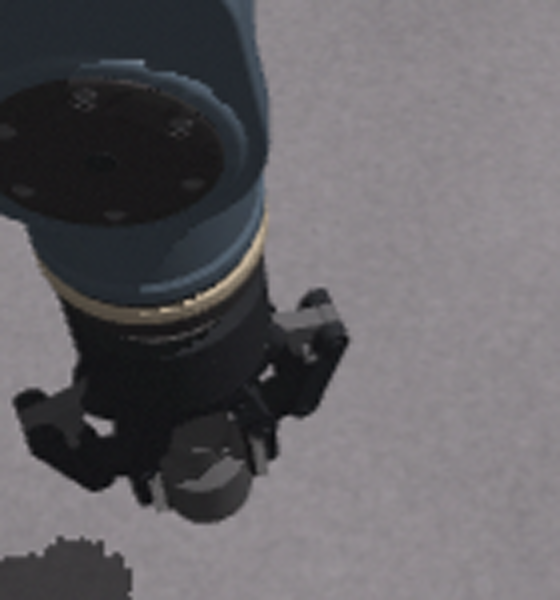

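Weight held upright between the pads (about 0.45 kg). I'll carry it over at moderate speed.

Emit:
servo_tool(linear=[[-0.15,-0.1,0],[-0.4,-0.3,0],[-0.65,-0.55,0],[-0.9,-0.8,0],[-1,-0.9,0]], rot=[[0,0,0],[0,0,0],[0,0,0],[0,0,0],[0,0,0]])

```text
clock: 29.95
position: [0.5249, -0.1918, 0.1138]
tool_rot: [[-0.18, 0.984, -0.004], [0.984, 0.18, 0.001], [0.002, -0.004, -1.0]]
force: [0.2, 0.7, -3.1]
grip_width: 0.447
```

Emit:
servo_tool(linear=[[-0.2,-0.2,0],[-0.45,-0.45,0],[-0.65,-0.6,0],[-0.74,-0.67,0],[-0.74,-0.67,0],[-0.74,-0.67,0],[-0.74,-0.67,0]], rot=[[0,0,0],[0,0,0],[0,0,0],[0,0,0],[0,0,0],[0,0,0],[0,0,0]])

```text
clock: 30.65
position: [0.4551, -0.2572, 0.1155]
tool_rot: [[-0.183, 0.983, 0.0], [0.983, 0.183, 0.0], [0.0, 0.0, -1.0]]
force: [-0.2, 0.8, -3.2]
grip_width: 0.451
```

```bash
python3 st.py
```

```text
t 30.65 p [ 455.1 -257.2  115.5] yaw 100.53 tilt [0.   0.02] F [-0.2  0.8 -3.2] g 0.451 q [-0.51  0.31 -0.25  1.02  0.   -0.7 ]
```

Emit:
servo_tool(linear=[[0,-0.004,-0.1],[0,-0.004,-0.22],[0,-0.004,-0.32],[0,-0.004,-0.37],[0,-0.004,-0.38],[0,-0.004,-0.38],[0,-0.004,-0.38]], rot=[[0,0,0],[0,0,0],[0,0,0],[0,0,0],[0,0,0],[0,0,0],[0,0,0]])

```text
clock: 31.35
position: [0.4546, -0.2583, 0.0782]
tool_rot: [[-0.182, 0.983, 0.0], [0.983, 0.182, -0.0], [-0.0, 0.0, -1.0]]
force: [-0.4, 0.1, -3.7]
grip_width: 0.445
```

```bash
python3 st.py; python3 look.py 8
```

```text
t 31.35 p [ 454.6 -258.3   78.2] yaw 100.47 tilt [ 0.03 -0.02] F [-0.4  0.1 -3.7] g 0.445 q [-0.52  0.34 -0.31  0.92 -0.   -0.7 ]
t 31.35 p [ 454.6 -258.3   78.2] yaw 100.47 tilt [ 0.03 -0.02] F [-0.4  0.1 -3.7] g 0.445 q [-0.52  0.34 -0.31  0.92 -0.   -0.7 ]
```

View pics/l8.png

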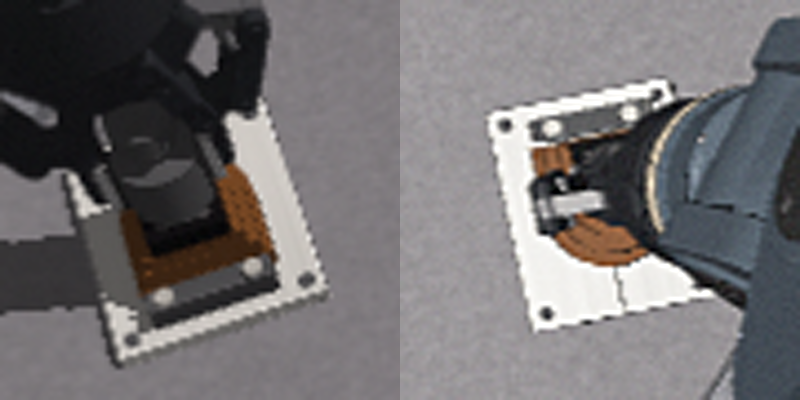

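Looks centred. Lower the last ~3.5 mm slowly.

Emit:
servo_tool(linear=[[0,0,-0.012],[0,0,-0.022],[0,0,-0.03],[0,0,-0.034],[0,0,-0.034]], rot=[[0,0,0],[0,0,0],[0,0,0],[0,0,0],[0,0,0]])

```text
clock: 31.95
position: [0.4543, -0.2581, 0.0745]
tool_rot: [[-0.182, 0.983, -0.0], [0.983, 0.182, -0.0], [-0.0, -0.0, -1.0]]
force: [0.4, -0.2, -3.6]
grip_width: 0.447
```

```bash
python3 st.py
```

```text
t 31.95 p [ 454.3 -258.1   74.5] yaw 100.48 tilt [-0. -0.] F [ 0.4 -0.2 -3.6] g 0.447 q [-0.52  0.34 -0.31  0.91 -0.   -0.7 ]
```

Still carrying its full weight; lower 0.4 mm per row until it unloads.

Emit:
servo_tool(linear=[[0,0,-0.004],[0,0,-0.006],[0,0,-0.006]], rot=[[0,0,0],[0,0,0],[0,0,0]])

```text
clock: 32.25
position: [0.4544, -0.2581, 0.0744]
tool_rot: [[-0.182, 0.983, 0.0], [0.983, 0.182, -0.0], [-0.0, 0.0, -1.0]]
force: [-2.5, 1.3, 6.1]
grip_width: 0.45
```

```bash
python3 st.py
```

```text
t 32.25 p [ 454.4 -258.1   74.4] yaw 100.48 tilt [ 0.02 -0.02] F [-2.5  1.3  6.1] g 0.45 q [-0.52  0.34 -0.31  0.91 -0.   -0.7 ]
```

Emit:
servo_tool(linear=[[0,0,0.004],[0,0,0.004]], rot=[[0,0,0],[0,0,0]])

```text
clock: 32.45
position: [0.4544, -0.2581, 0.0744]
tool_rot: [[-0.182, 0.983, 0.0], [0.983, 0.182, -0.0], [-0.0, 0.0, -1.0]]
force: [-2.2, 0.3, 2.5]
grip_width: 0.445
```

Emit:
servo_tool(linear=[[0,0,0],[0,0,0],[0,0,0],[0,0,0],[0,0,0]], rot=[[0,0,0],[0,0,0],[0,0,0],[0,0,0],[0,0,0]], gripper=0.68)

```text
clock: 32.95
position: [0.4544, -0.2582, 0.0743]
tool_rot: [[-0.182, 0.983, 0.0], [0.983, 0.182, -0.0], [-0.0, 0.0, -1.0]]
force: [0.0, -0.4, 0.6]
grip_width: 0.681
```

```bash
python3 st.py
```

```text
t 32.95 p [ 454.4 -258.2   74.3] yaw 100.48 tilt [ 0.   -0.01] F [ 0.  -0.4  0.6] g 0.681 q [-0.52  0.34 -0.31  0.91 -0.   -0.7 ]
```

Emit:
servo_tool(linear=[[0,0,0.1],[0,0,0.3],[0,0,0.6],[0,0,0.9],[0,0,1.0]], rot=[[0,0,0],[0,0,0],[0,0,0],[0,0,0],[0,0,0]])

```text
clock: 33.45
position: [0.4556, -0.2588, 0.1779]
tool_rot: [[-0.182, 0.983, 0.004], [0.983, 0.182, -0.002], [-0.003, 0.004, -1.0]]
force: [0.7, 0.6, -0.2]
grip_width: 0.682
```

Emit:
servo_tool(linear=[[0,0.4,0],[0,0.9,0],[0,1,0]], rot=[[0,0,0],[0,0,0],[0,0,0]])

```text
clock: 33.75
position: [0.4534, -0.1548, 0.1744]
tool_rot: [[-0.184, 0.983, -0.001], [0.983, 0.184, 0.001], [0.001, -0.0, -1.0]]
force: [-0.8, -0.8, -0.7]
grip_width: 0.679
```

Emit:
servo_tool(linear=[[0,0.5,0],[0,1,0]], rot=[[0,0,0],[0,0,0]])

```text
clock: 33.95
position: [0.4542, -0.0574, 0.1743]
tool_rot: [[-0.18, 0.984, 0.0], [0.984, 0.18, -0.0], [-0.0, 0.0, -1.0]]
force: [0.0, -0.2, -0.6]
grip_width: 0.677
```

Emit:
servo_tool(linear=[[0,0.5,0],[0,1,0]], rot=[[0,0,0],[0,0,0]])

```text
clock: 34.15
position: [0.4541, 0.0434, 0.1745]
tool_rot: [[-0.181, 0.983, 0.0], [0.983, 0.181, -0.0], [-0.0, 0.0, -1.0]]
force: [1.5, 0.2, -0.6]
grip_width: 0.68
```

Emit:
servo_tool(linear=[[0,0.5,0],[0,1,0]], rot=[[0,0,0],[0,0,0]])

```text
clock: 34.35
position: [0.4541, 0.1437, 0.1745]
tool_rot: [[-0.182, 0.983, 0.001], [0.983, 0.182, -0.0], [-0.0, 0.001, -1.0]]
force: [1.0, -0.7, 0.7]
grip_width: 0.677
```

Emit:
servo_tool(linear=[[-0.3,0.4,0],[-0.6,0.8,0],[-0.8,1,0],[-0.8,1,0]], rot=[[0,0,0],[0,0,0],[0,0,0],[0,0,0]])

```text
clock: 34.75
position: [0.3722, 0.2437, 0.1743]
tool_rot: [[-0.186, 0.983, -0.001], [0.983, 0.186, 0.0], [0.0, -0.001, -1.0]]
force: [0.2, -0.6, -0.5]
grip_width: 0.678
```

```bash
python3 look.py 9; python3 ov.py 9 C; python3 ov.py 9 T; python3 - <<'E'
from h import *
cv2.imwrite("pics/full9.png",np.load("scene_9.npy",allow_pickle=True).item()["frame"][:,:,::-1])
E
```

```text
t 34.75 p [372.2 243.7 174.3] yaw 100.72 tilt [-0.04  0.  ] F [ 0.2 -0.6 -0.5] g 0.678 q [ 0.58  0.14 -0.32  1.12  0.    0.39]
```

View pics/ov9C.png

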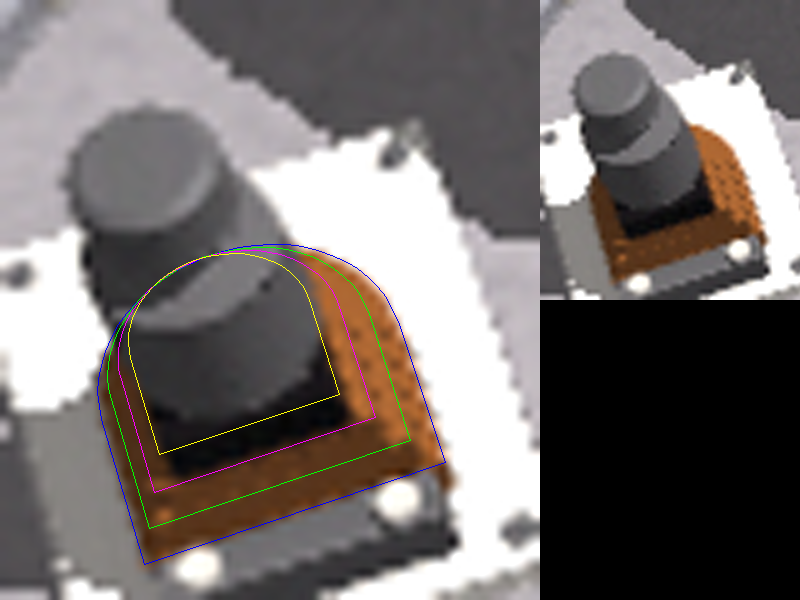

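View pics/ov9T.png

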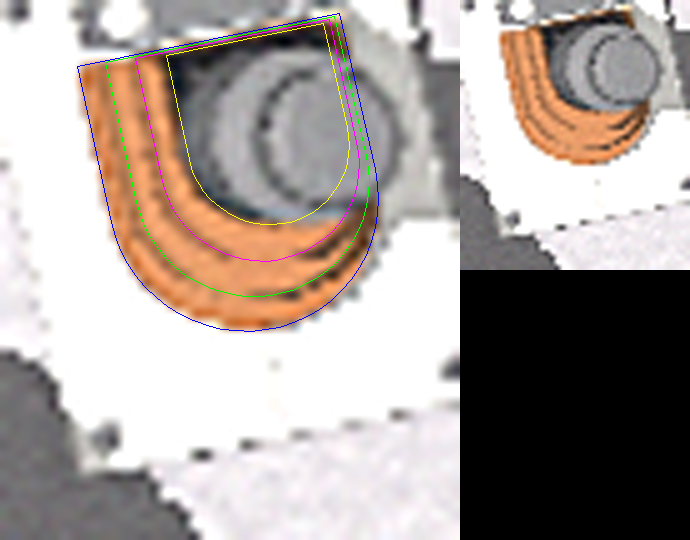

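View pics/full9.png

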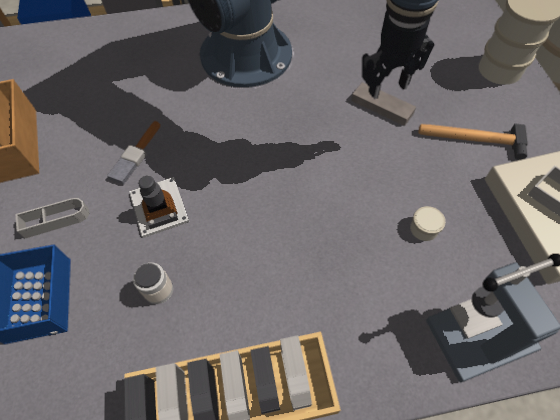

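```bash
python3 - <<'E'
from meas import *
t=np.radians(10.55);u=np.array([np.cos(t),np.sin(t)]);v=np.array([-u[1],u[0]])
for n,pc,p in(('top',(437.4,-259.9),(32.7+366-.5,14.0+242-.5)),('scene',(440.3,-262.0),(14.7+132-.5,17.0+165-.5))):
    g=np.load(n+"_9.npy",allow_pickle=True).item()
    w=plane(g,[p],.118)[0,:2]*1e3-pc; print(n,'knob u,v',(w@u).round(1),(w@v).round(1))
# seat lift final from top, lit: left side line + weight base visible front in scene
E
python3 - <<'E'
import cv2,numpy as np
T=np.load("top_9.npy",allow_pickle=True).item()["frame"][236:292,366:416,::-1]
cv2.imwrite("pics/z9.png",cv2.resize(T,(520,582),interpolation=cv2.INTER_NEAREST))
E
```

```text
top knob u,v 15.0 1.6
scene knob u,v 15.1 1.6
```

View pics/z9.png

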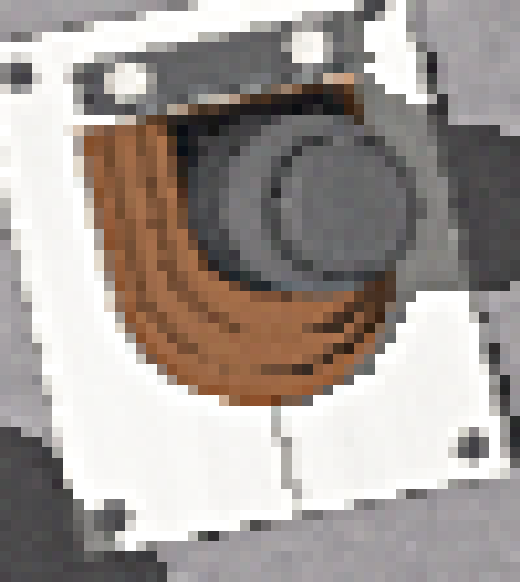

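```bash
python3 - <<'E'
from proj import *
g=np.load("top_9.npy",allow_pickle=True).item();f=g["frame"].astype(np.float32)
us=np.arange(28,44,1.)
for z,vs in((.058,(16,12,8,0,-8,-12)),(.022,(29,25))):
  for v in vs:
    p=proj(g,[W('T',u,v,z) for u in us]).astype(np.float32)
    s=cv2.remap(f,p[:,0].reshape(1,-1),p[:,1].reshape(1,-1),cv2.INTER_LINEAR)[0]
    print(z,v,[(int(u),int(a[0]),int(a[2])) for u,a in zip(us,s)])
g=np.load("scene_6.npy",allow_pickle=True).item();f=g["frame"].astype(np.float32)
print('scene: foot/top of top piece front')
us=np.arange(30,46,1.)
for z in(.046,):
  for v in(-14,-8,0,8,14):
    p=proj(g,[W('C',u,v,z) for u in us]).astype(np.float32)
    s=cv2.remap(f,p[:,0].reshape(1,-1),p[:,1].reshape(1,-1),cv2.INTER_LINEAR)[0]
    print(z,v,[(int(u),int(a[0]),int(a[2])) for u,a in zip(us,s)])
E
```

```text
0.058 16 [(28, 28, 35), (29, 23, 30), (30, 23, 29), (31, 26, 31), (32, 27, 32), (33, 22, 29), (34, 18, 26), (35, 23, 27), (36, 32, 30), (37, 68, 55), (38, 124, 95), (39, 164, 127), (40, 126, 109), (41, 91, 91), (42, 90, 93), (43, 94, 97)]
0.058 12 [(28, 67, 68), (29, 63, 63), (30, 63, 63), (31, 64, 63), (32, 49, 49), (33, 34, 35), (34, 29, 31), (35, 29, 28), (36, 35, 27), (37, 55, 33), (38, 77, 40), (39, 112, 90), (40, 140, 133), (41, 134, 135), (42, 118, 122), (43, 108, 113)]
0.058 8 [(28, 63, 65), (29, 65, 68), (30, 66, 69), (31, 58, 61), (32, 49, 50), (33, 37, 39), (34, 28, 30), (35, 24, 26), (36, 42, 31), (37, 62, 38), (38, 109, 84), (39, 162, 140), (40, 169, 154), (41, 135, 129), (42, 104, 107), (43, 100, 104)]
0.058 0 [(28, 113, 114), (29, 109, 108), (30, 98, 97), (31, 85, 84), (32, 70, 71), (33, 58, 60), (34, 46, 48), (35, 35, 35), (36, 34, 27), (37, 52, 31), (38, 73, 39), (39, 106, 87), (40, 134, 131), (41, 129, 131), (42, 116, 118), (43, 107, 109)]
0.058 -8 [(28, 94, 93), (29, 106, 103), (30, 110, 108), (31, 113, 112), (32, 94, 95), (33, 54, 57), (34, 16, 20), (35, 23, 23), 
[... 1353 characters left out ...]
 (45, 73, 23)]
0.046 0 [(30, 10, 11), (31, 9, 10), (32, 9, 10), (33, 8, 10), (34, 8, 10), (35, 13, 11), (36, 25, 12), (37, 40, 14), (38, 51, 17), (39, 60, 20), (40, 65, 21), (41, 66, 22), (42, 66, 22), (43, 67, 23), (44, 68, 23), (45, 66, 22)]
0.046 8 [(30, 9, 11), (31, 8, 11), (32, 8, 11), (33, 8, 10), (34, 9, 10), (35, 11, 10), (36, 22, 12), (37, 37, 15), (38, 54, 18), (39, 56, 19), (40, 58, 19), (41, 60, 20), (42, 63, 20), (43, 65, 21), (44, 66, 21), (45, 66, 21)]
0.046 14 [(30, 7, 8), (31, 8, 9), (32, 9, 10), (33, 10, 11), (34, 10, 11), (35, 11, 11), (36, 24, 13), (37, 42, 16), (38, 61, 19), (39, 65, 21), (40, 66, 22), (41, 66, 22), (42, 66, 21), (43, 66, 22), (44, 66, 22), (45, 66, 21)]
```

```bash
python3 -c "
from st import *
st(); print(manip.sign_off())"
```

```text
t 34.85 p [374.2 242.1 174.4] yaw 100.58 tilt [ 0.03 -0.02] F [-0.1 -0.3  0.1] g 0.677 q [ 0.57  0.14 -0.31  1.12 -0.    0.39]
the job is handed in; nothing more can be done
None
```

I laid up the heel in the order asked: largest lift, middle, smallest, then the rubber top piece. I stood the weight on top and handed in with about 35 s on the clock. The gripper was well clear and touching nothing.

Last checks, each to about 1–2 mm:

- **Straight edges:** The seat lift and the top piece measured about 2.5–3 mm from the stop bar. The two lifts between matched their planned outlines to about 1 mm.
- **Alignment with the plate:** The largest lift was 0.1 mm off the centre line and within about 0.1° of square. I could not fit the middle and smallest lifts directly, because brown on brown in the arm's shadow could not be separated. I checked those two only by eye against outlines drawn into the pictures.
- **Weight:** It stands upright. Its knob was about 0.5 mm short of the top piece's centre along the line and 1.6 mm to the side. Both cameras agreed on this.
- **Glue can and tub:** They look unmoved in the last picture.

The two cameras disagreed by a steady 3 mm or so in absolute position. I averaged them for the moves and checked each placement relative to the plate. The largest force I read was about 11 N, when the fingertips touched the bench while gripping the first lift.

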